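# Turn the drained pot mouth-up and return it to its bay

## Task

The blue square pot was left mouth-down on the bench to drain. Turn it over in two moves: lay it on its side on the bench and let go, then take it afresh and stand it mouth-up in the free bay of the wooden caddy, flat on the green mat beside the tin. Do not drop the pot, and leave the tin, the white carton, the steel block and the masking tape where they are.

Things in the scene. Friction and masses are not known exactly. Their poses are not given: they have to be found in the camera images.
- pot: blue plastic pot of square section with a white band below its rim: 60 x 60 mm outside, 70 mm tall, walls 4 mm, corners rounded 7 mm, open at one end, about 0.2 kg. Origin at its very middle (35 mm from rim and from foot, 30 mm from each side). Its z axis points out of the mouth; x and y are square to its flat sides. It starts mouth-down on the open bench (z axis pointing down) at any yaw. It lies stably on any side.
- caddy: wooden caddy fixed to the bench, 100 x 215 x 20 mm (x, y, z), origin at the centre of its underside. Two bays 84 mm square, centred at y = -57.5 and +57.5 mm, bay floor 8 mm above the bench, lips round them up to 20 mm above the bench (8 mm thick, 31 mm between the bays). x and y run along its sides. Position and yaw vary.
- mat: green plastic mat 78 x 78 x 3 mm fixed on the floor of the caddy's free bay, centred in it and square to the caddy; origin at the centre of its underside, 8 mm above the bench. Its top, on which the pot must stand, is 11 mm above the bench. It may be in either bay.
- tin: closed food tin, 76 mm diameter, 110 mm tall, standing loose in the caddy's other bay; origin at the centre of its underside. To be left alone.
- carton_white: white closed carton, 70 x 105 x 66 mm (x, y, z), standing loose on the bench; origin at the centre of its underside. To be left alone.
- steel_block: small brown-grey steel block, 45 x 56 x 42 mm (x, y, z), loose on the bench; origin at the centre of its underside. To be left alone.
- tape_masking: roll of masking tape lying flat, 104 mm diameter, 25 mm tall, loose on the bench; origin at the centre of its underside. To be left alone.
- parts_organiser: fixed small-drawer cabinet at the back of the bench, origin at the centre of its underside, about 165 mm deep (x), 225 mm wide (y), 135 mm tall; an obstacle only.
- desk_lamp: fixed red lamp at the back of the bench, origin at the centre of its round foot; foot, arm and shade stay within 0.08 m of it sideways and 0.36 m of height; a fixed row of upright books beside it fills x = 0.75 to 0.95 m, y = -0.60 to -0.30 m up to 0.26 m above the bench; obstacles only.
- bench_vise: fixed bench vise at the front edge of the bench, filling x = 0.18 to 0.51 m, y = 0.23 to 0.37 m up to 0.19 m above the bench; a pipe clamped in it fills x = 0.20 to 0.38 m, y = 0.11 to 0.65 m up to about 0.26 m above the bench. An obstacle only, it never moves.

How it is judged:
On the way:
1. the pot lies on its side on the bench, let go (angle between pot's own z axis and vertical between 1.42 and 1.72 rad and height (world z) of pot below 0.038 m and contact force between pot and the fingers below 0.2 N and linear speed of pot below 0.03 m/s), for 0.2 s.
At the end, for the whole second after the job is handed in: The pot stands mouth-up (within 0.08 rad) on the green mat, its middle within 18 mm of the mat's centre sideways and 33 to 42 mm above its underside, released and at rest; the tin is within 20 mm of its start and upright, the carton, block and tape within 30 mm of theirs (angle between pot's own z axis and vertical below 0.08 rad and horizontal distance between pot and mat below 0.018 m and z of pot in the frame of mat between 0.033 and 0.042 m and linear speed of pot below 0.02 m/s and contact force between pot and the fingers below 0.2 N and angle between tin's own z axis and vertical below 0.1 rad and distance of tin from where it was at the start of the episode below 0.02 m and distance of each of carton_white, steel_block, tape_masking from where it was at the start of the episode below 0.03 m); the robot touches nothing.
It fails at once if the pot was dropped (fell faster than 0.7 m/s out of the fingers) (linear speed of pot above 0.7 m/s and contact force between pot and the fingers below 0.2 N).
It fails at once if the tin was knocked over or moved more than 20 mm (angle between tin's own z axis and vertical above 0.3 rad or distance of tin from where it was at the start of the episode above 0.02 m).
It fails at once if the white carton was moved more than 30 mm (distance of carton_white from where it was at the start of the episode above 0.03 m).
It fails at once if the steel block was moved more than 30 mm (distance of steel_block from where it was at the start of the episode above 0.03 m).
It fails at once if the roll of masking tape was moved more than 30 mm (distance of tape_masking from where it was at the start of the episode above 0.03 m).
It also fails if it takes over 64 s, if anything falls off the work surface, if the arm or the gripper's body presses on something with over 40 N, if the wrist force passes 120 N, or if a joint passes its speed limit or range.

## Robot

A 7-joint arm with a two-finger parallel gripper is mounted at the origin on a cart in front of the work surface, level with it; the furniture and walls round the work are solid. World frame = base frame: x ahead of the robot, y to its left, z up, the work surface at z = 0. Lengths are in m, angles in rad, forces in N, time in s.
With the tool pointing down it reaches from about 0.425 to 0.825 m from the base axis. Payload 3.6 kg.
Tool frame: the origin (TCP) lies between the finger pads; the fingertips stand 25 mm ahead of it and the grasp point (between the pads) lies 6 mm ahead of it (arm.tcp_to_tips is the distance from the TCP to the fingertips, in m); z points along the fingers, x is the direction in which the jaws open and shut, and the axes are right-handed (so a half turn about z gives the same grasp; the last joint's range is limited). The gripper opens to 85 mm and grips with 20 to 120 N. Pads are 22 mm wide; open, the fingers measure 114 mm over their backs; the gripper's body (76 mm by 85 mm) begins 54 mm behind the grasp point. The pads swing forward as they close: fully open they stand 13 mm farther back than shut.
Start: joints at [-1.143, 0.615, -0.013, 1.423, 0.008, 1.103, -0.04], TCP at [0.285, 0.584, 0.226] pointing down, gripper open.
Joint ranges: [-3.12, 3.12], [-0.3, 2.06], [-1.34, 1.32], [0.26, 2.42], [-1.36, 4.5], [0.01, 1.98], [-2.84, 2.84]. Speed limits (rad/s): [2.79, 2.79, 3.14, 3.14, 3.14, 3.14, 3.14].

## Interface

Orientations are given as a rotation vector (axis times angle).
In Python, from rig import arm gives the robot as it stands.
- The arm moves only by the tool move_arm, never from a script. Its argument "motion" is a list of rows, each an object of numbers: "tx", "ty", "tz": the shift along the tool's x, y, z in mm; "ax", "ay", "az": the turn, a rotation vector about the tool's x, y, z in rad; "jaw": the opening, from 0 (shut) to 1 (fully open). In form: [{"tx": .., "ty": .., "tz": .., "ax": .., "ay": .., "az": .., "jaw": ..}, ...]. A call has exactly 8 rows; each row shifts and turns the commanded pose from where the row before left it, along the tool's axes as they then stand; what a row does not reach is not made up. A row lasts 1/10 s, in which the tool goes at most 50 mm and 8.59 degrees, less where a joint would pass 70% of its speed; a pose out of reach is approached as far as the arm can. A call with a gripper value outside its range is refused whole. The fingers move at their own pace and stop on an object; "newtons" is the grip in N (left out, the last holds). Time passes only in rows, so rows that do not move let the fingers close, or fill a call up. It gives the time, the measured TCP pose, the force and the opening at its end, in the units of the state.
- arm.get_obs(): the state, without advancing time (a new reading comes with each control period).
- arm.grab_frame(name): name is "scene" or "top" or "wrist"; returns the picture (384x512x3 uint8, red, green, blue); there is no depth.
- arm.camera_model(name): a dict with "K" (3x3 intrinsics, pixels), "rvec" (rotation vector, rad) and "tvec" (3), from world to camera coordinates, as OpenCV has them. Camera axes: x right, y down, z forward; pixel columns grow to the right and rows downward; lengths in m; the calibration is good to about 2 mm. The wrist camera is an equidistant fisheye: a pixel r from the principal point sees the ray r / f radians off the axis. A picture is of the moment at which its call begins: read the wrist's pose just before it. camera_model takes no time and is no camera call; for the wrist camera it gives the pose at the moment of the call.
- arm.finish_job(): hands the job in, once; it reports no verdict.
The state is a dict: "time_s": time; "qpos": joint angles; "dq": joint speeds; "effort": joint torques, N m; "ee_pos": TCP position; "tcp_rot": TCP orientation; "force": force on the tool from outside, world axes, zero at the start; "torque": the same for the moment, N m; "opening": finger opening in m.
Only numpy, scipy, OpenCV 4.12 (cv2) and the standard library are available. Lean on these libraries where they do the work, as an engineer would, in place of code of your own. Each camera call takes 0.05 s, during which the arm holds its last target.

## Working session

There is one attempt and no reset: what is moved stays moved. The work goes in short steps, Python scripts to look and compute and a tool call to move; the robot and the scene stay as the last step left them, time stands still between calls to the robot, and variables do not carry over. Pictures are saved under pics/ and viewed, and the job is handed in when it is done.

Besides the shell and the picture viewer there is one more tool, called after "Call:" in YAML: its name, and indented under it one key for each argument. move_arm: Moves the arm, as the interface text tells. Its arguments: {"type":"object","properties":{"motion":{"type":"array"},"newtons":{"type":"number"}},"required":["motion"]}

```bash
ls; mkdir -p pics
python3 - <<'E'
from rig import arm
import cv2
o=arm.get_obs(); print(o)
for n in ["scene","top","wrist"]:
    cv2.imwrite(f"pics/{n}0.png",arm.grab_frame(n)[:,:,::-1]); m=arm.camera_model(n); print(n,m)
print(arm.tcp_to_tips)
E
```

```text
pics
{'time_s': 0.0, 'qpos': array([-1.1425021 ,  0.6159428 , -0.01263939,  1.42491941,  0.00813237,
        1.10341013, -0.04042017]), 'dq': array([-0.00031353,  0.00091221,  0.00075273, -0.00216158, -0.00028536,
       -0.00061423, -0.00061519]), 'effort': array([-3.08396820e-04, -4.69215167e+01,  2.59190071e-01, -1.71040338e+01,
        9.92451649e-03,  9.77954711e-03,  3.21955326e-06]), 'ee_pos': array([0.28517169, 0.58322263, 0.22481602]), 'tcp_rot': array([ 2.66377274,  1.66279057, -0.00345524]), 'force': array([ 0.27536869, -0.03989178, -0.01477469]), 'torque': array([-0.03306737, -0.00714717,  0.06584824]), 'opening': 0.08549550109509685}
scene {'K': array([[430.07249148,   0.        , 245.49605211],
       [  0.        , 430.07249148, 194.35655529],
       [  0.        ,   0.        ,   1.        ]]), 'rvec': array([ 2.11493857, -1.29390862,  0.51635135]), 'tvec': array([-0.28395742,  0.38548321,  1.24768464])}
top {'K': array([[347.48733013,   0.        , 255.01568133],
       [  0.        , 347.48733013, 187.60450095],
       [  0.        ,   0.        ,   1.        ]]), 'rvec': array([ 2.25475584, -1.9544582 ,  0.20285079]), 'tvec': array([-0.08977838,  0.53858155,  0.88078098])}
wrist {'K': array([[297.31863964,   0.        , 255.04571062],
       [  0.        , 297.31863964, 189.36146332],
       [  0.        ,   0.        ,   1.        ]]), 'rvec': array([-2.43495033, -1.51970034, -0.23292691]), 'tvec': array([-0.64892627, -0.03999434,  0.3806872 ])}
0.025
```

View pics/scene0.png

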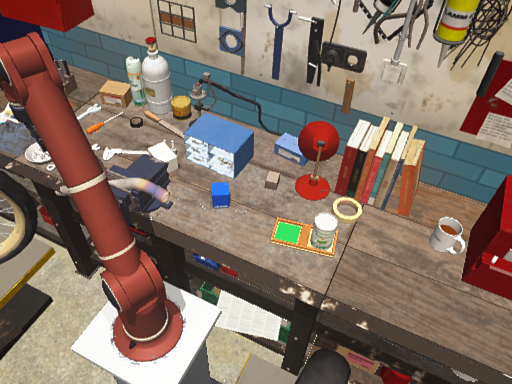

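View pics/top0.png

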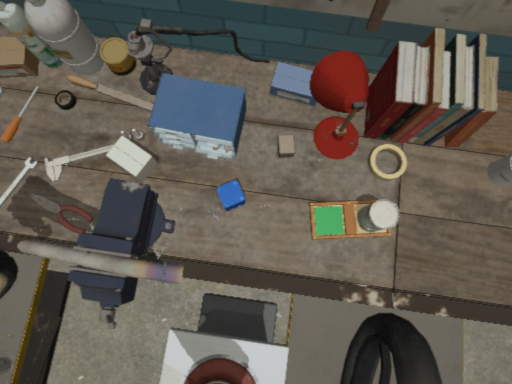

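View pics/wrist0.png

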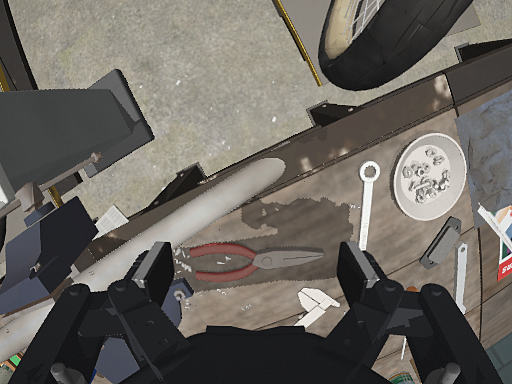

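```bash
cat > h.py <<'E'
import numpy as np, cv2
from scipy.spatial.transform import Rotation as R
def ray(m,uv):
    Rm=cv2.Rodrigues(m['rvec'])[0]; c=-Rm.T@m['tvec']
    d=np.linalg.inv(m['K'])@np.array([uv[0],uv[1],1.]); return c,Rm.T@d
def onz(m,uv,z):
    c,d=ray(m,uv); return c+d*(z-c[2])/d[2]
def proj(m,P):
    return cv2.projectPoints(np.atleast_2d(np.array(P,float)),m['rvec'],m['tvec'],m['K'],None)[0][:,0]
E
python3 - <<'E'
from rig import arm
from h import *
for n in ["top","scene"]:
    m=arm.camera_model(n); print(n,'cam',-cv2.Rodrigues(m['rvec'])[0].T@m['tvec'])
    im=cv2.imread(f"pics/{n}0.png"); hsv=cv2.cvtColor(im,cv2.COLOR_BGR2HSV)
    g=cv2.inRange(hsv,(50,150,100),(75,255,255)); 
    for nm,mk,z in [("mat",g,.011)]:
        cs,_=cv2.findContours(mk,cv2.RETR_EXTERNAL,cv2.CHAIN_APPROX_NONE)
        c=max(cs,key=cv2.contourArea); print(nm,cv2.contourArea(c),c.mean(0))
        P=np.array([onz(m,p[0],z)[:2] for p in c],np.float32); print(cv2.minAreaRect(P))
    b=cv2.inRange(hsv,(105,200,60),(125,255,255))
    cs,_=cv2.findContours(b,cv2.RETR_EXTERNAL,cv2.CHAIN_APPROX_NONE)
    for c in cs:
        if cv2.contourArea(c)>60: print(c.mean(0),cv2.contourArea(c))
im=cv2.imread("pics/top0.png")
cv2.imwrite("pics/z1.png",np.hstack([cv2.resize(im[170:220,205:255],(390,390),interpolation=0),cv2.resize(cv2.imread("pics/scene0.png")[175:215,200:240],(390,390),interpolation=0)]))
cv2.imwrite("pics/z2.png",cv2.resize(im[120:260,270:420],(750,600)[:2],interpolation=2)[:600])
E
```

```text
top cam [ 0.35887276 -0.03589475  0.97150774]Traceback (most recent call last):
  File "<stdin>", line 9, in <module>
ValueError: max() iterable argument is empty
```

Run:
```python
from rig import arm
from h import *
im=cv2.imread("pics/top0.png")
hsv=cv2.cvtColor(im,cv2.COLOR_BGR2HSV); print(hsv[221,327],hsv[190,228],hsv[204,235])
cv2.imwrite("pics/z1.png",np.hstack([cv2.resize(im[170:220,205:255],(390,390),interpolation=0),cv2.resize(cv2.imread("pics/scene0.png")[175:215,200:240],(390,390),interpolation=0)]))
cv2.imwrite("pics/z2.png",cv2.resize(im[120:260,270:420],(640,597),interpolation=2))
for n in ["top","scene"]:
    m=arm.camera_model(n); print(n,'cam',-cv2.Rodrigues(m['rvec'])[0].T@m['tvec'])
    im=cv2.imread(f"pics/{n}0.png"); hsv=cv2.cvtColor(im,cv2.COLOR_BGR2HSV)
    g=cv2.inRange(hsv,(45,100,80),(85,255,255)); 
    for nm,mk,z in [("mat",g,.011)]:
        cs,_=cv2.findContours(mk,cv2.RETR_EXTERNAL,cv2.CHAIN_APPROX_NONE)
        if not cs: continue
        c=max(cs,key=cv2.contourArea); print(nm,cv2.contourArea(c),c.mean(0))
        P=np.array([onz(m,p[0],z)[:2] for p in c],np.float32); print(cv2.minAreaRect(P))
    b=cv2.inRange(hsv,(105,180,60),(130,255,255))
    cs,_=cv2.findContours(b,cv2.RETR_EXTERNAL,cv2.CHAIN_APPROX_NONE)
    for c in cs:
        if cv2.contourArea(c)>60: print(c.mean(0),cv2.contourArea(c))
```

```text
[ 68 136 172] [108 178 181] [109 192 114]
top cam [ 0.35887276 -0.03589475  0.97150774]
mat 679.5 [[328.2038835  220.27184466]]
((0.49209243059158325, -0.2248254120349884), (0.07583224028348923, 0.07511690258979797), 10.465264320373535)
scene cam [-0.36939651 -0.48014434  1.19119844]
mat 358.0 [[287.41891892 232.39189189]]
((0.4966576099395752, -0.2282765805721283), (0.07388164848089218, 0.07769002765417099), 10.062360763549805)
[[220.17105263 193.89473684]] 321.0
```

View pics/z1.png

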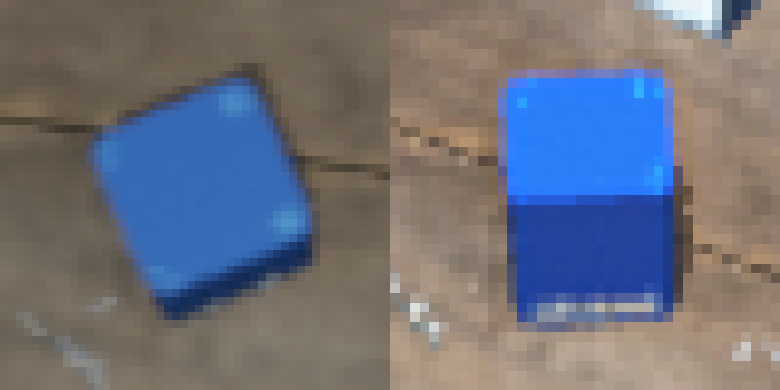

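View pics/z2.png

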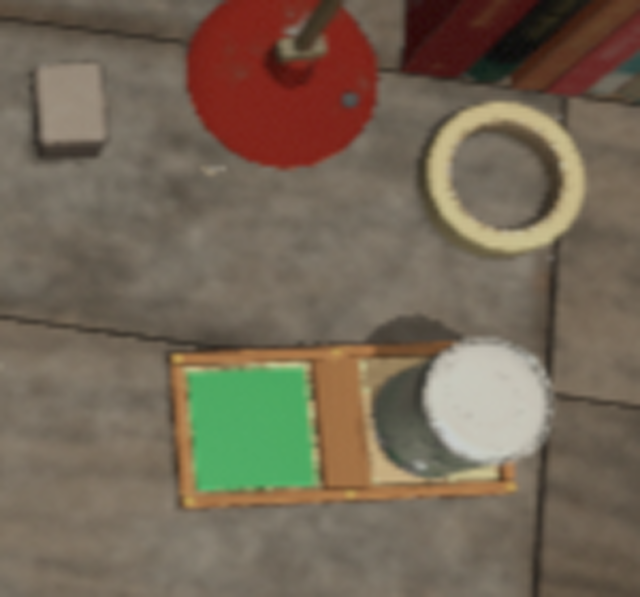

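Run:
```python
from rig import arm
from h import *
def big(mk):
    cs,_=cv2.findContours(mk,cv2.RETR_EXTERNAL,cv2.CHAIN_APPROX_NONE); return max(cs,key=cv2.contourArea)
def rect(m,c,z):
    P=np.array([onz(m,p[0],z)[:2] for p in c],np.float32); r=cv2.minAreaRect(P); b=cv2.boxPoints(r); e=b[1]-b[0]
    return np.round(r[0],4),np.round(r[1],4),'edge dir deg mod90',np.rad2deg(np.arctan2(e[1],e[0]))%90
for n,vt in [("top",145),("scene",200)]:
    m=arm.camera_model(n); im=cv2.imread(f"pics/{n}0.png"); hsv=cv2.cvtColor(im,cv2.COLOR_BGR2HSV)
    g=cv2.inRange(hsv,(45,100,80),(85,255,255)); print(n,'mat',rect(m,big(g),.011))
    b=cv2.inRange(hsv,(100,130,vt),(130,255,255)); 
    w=np.zeros_like(b); w[170:220,200:260]=255; b&=w
    print('pot',rect(m,big(b),.07),cv2.contourArea(big(b)))
m=arm.camera_model("top")
for nm,uv,z in [("block",(286,142),.042),("tape",(388,160),.025),("tin top",(384,213),.11),("carton",(130,156),.066),("lampfoot",(336,138),.01),("caddy BL",(313,238),.02),("caddy TL",(311,203),.02),("caddy BR",(390,234),.02),("org fl",(150,125),.135),("org fr",(237,138),.135)]:
    print(nm,onz(m,uv,z)[:2].round(3))
```

```text
top mat (array([ 0.4921, -0.2248]), array([0.0758, 0.0751]), 'edge dir deg mod90', np.float32(10.465294))
pot (array([0.5183, 0.0496]), array([0.0596, 0.0589]), 'edge dir deg mod90', np.float32(31.33984)) 453.5
scene mat (array([ 0.4967, -0.2283]), array([0.0739, 0.0777]), 'edge dir deg mod90', np.float32(10.06237))
pot (array([0.5204, 0.0464]), array([0.0599, 0.061 ]), 'edge dir deg mod90', np.float32(34.226654)) 186.0
block [ 0.69 -0.08]
tape [ 0.685 -0.373]
tin top [ 0.516 -0.342]
carton [0.582 0.335]
lampfoot [ 0.735 -0.224]
caddy BL [ 0.437 -0.187]
caddy TL [ 0.532 -0.171]
caddy BR [ 0.478 -0.394]
org fl [0.653 0.274]
org fr [0.65  0.049]
```

```bash
cat >> h.py <<'E'
def toolR(az_x,tilt):
    """tool down with x at azimuth az_x (deg), then turned about tool x by tilt (deg)"""
    a=np.deg2rad(az_x); x=np.array([np.cos(a),np.sin(a),0]); z=np.array([0,0,-1.]); y=np.cross(z,x)
    return R.from_matrix(np.c_[x,y,z])*R.from_rotvec([np.deg2rad(tilt),0,0])
def to(o,Rt,g,back):
    """from state o: shift (tool axes, mm) and turn (rotvec) to have a point `back` m ahead of TCP at g"""
    R0=R.from_rotvec(o['tcp_rot']); p=np.array(g)-Rt.apply([0,0,back])
    print('target TCP',p.round(4),'dworld',(1000*(p-o['ee_pos'])).round(1))
    print(' shift in current tool axes mm',(1000*R0.inv().apply(p-o['ee_pos'])).round(1),' in target axes',(1000*Rt.inv().apply(p-o['ee_pos'])).round(1),' turn',(R0.inv()*Rt).as_rotvec().round(3))
E
python3 - <<'E'
from rig import arm
from h import *
o=arm.get_obs(); Rt=toolR(32,45); print(R.from_rotvec(o['tcp_rot']).as_matrix().round(3))
to(o,Rt,[.519,.048,.035],.014+.1)
E
```

```text
[[ 0.439  0.898 -0.001]
 [ 0.898 -0.439 -0.002]
 [-0.002  0.    -1.   ]]
target TCP [ 0.5617 -0.0204  0.1156] dworld [ 276.5 -603.8 -109.5]
 shift in current tool axes mm [-420.8  513.6  110.3]  in target axes [ -85.5  543.1 -388.2]  turn [0.765 0.221 0.528]
```

Call:
move_arm:
  motion:
    - {"tz":-30,"jaw":1}
    - {"tz":-30,"jaw":1}
    - {"tz":-30,"jaw":1}
    - {"tz":-30,"jaw":1}
    - {"tz":-30,"jaw":1}
    - {"tz":-20,"jaw":1}
    - {"jaw":1}
    - {"jaw":1}
  newtons: 40

```text
$.motion[0]: bad value
```

Call:
move_arm:
  motion:
    - {"tx":0,"ty":0,"tz":-30,"ax":0,"ay":0,"az":0,"jaw":1}
    - {"tx":0,"ty":0,"tz":-30,"ax":0,"ay":0,"az":0,"jaw":1}
    - {"tx":0,"ty":0,"tz":-30,"ax":0,"ay":0,"az":0,"jaw":1}
    - {"tx":0,"ty":0,"tz":-30,"ax":0,"ay":0,"az":0,"jaw":1}
    - {"tx":0,"ty":0,"tz":-30,"ax":0,"ay":0,"az":0,"jaw":1}
    - {"tx":0,"ty":0,"tz":-20,"ax":0,"ay":0,"az":0,"jaw":1}
    - {"tx":0,"ty":0,"tz":0,"ax":0,"ay":0,"az":0,"jaw":1}
    - {"tx":0,"ty":0,"tz":0,"ax":0,"ay":0,"az":0,"jaw":1}
  newtons: 40

```text
time_s: 0.95
ee_pos: [0.2854, 0.5836, 0.3951]
tcp_rot: [2.664, 1.663, -0.002]
force: [0.7, 0.3, -0.6]
opening: 0.0856
```

Call:
move_arm:
  motion:
    - {"tx":-26,"ty":32,"tz":0,"ax":0,"ay":0,"az":0,"jaw":1}
    - {"tx":-26,"ty":32,"tz":0,"ax":0,"ay":0,"az":0,"jaw":1}
    - {"tx":-26,"ty":32,"tz":0,"ax":0,"ay":0,"az":0,"jaw":1}
    - {"tx":-26,"ty":32,"tz":0,"ax":0,"ay":0,"az":0,"jaw":1}
    - {"tx":-26,"ty":32,"tz":0,"ax":0,"ay":0,"az":0,"jaw":1}
    - {"tx":-26,"ty":32,"tz":0,"ax":0,"ay":0,"az":0,"jaw":1}
    - {"tx":-26,"ty":32,"tz":0,"ax":0,"ay":0,"az":0,"jaw":1}
    - {"tx":-26,"ty":32,"tz":0,"ax":0,"ay":0,"az":0,"jaw":1}

```text
time_s: 1.75
ee_pos: [0.4238, 0.2824, 0.394]
tcp_rot: [2.665, 1.663, -0.006]
force: [1.0, 0.7, -0.5]
opening: 0.0852
```

Call:
move_arm:
  motion:
    - {"tx":-26,"ty":32,"tz":0,"ax":0,"ay":0,"az":0,"jaw":1}
    - {"tx":-26,"ty":32,"tz":0,"ax":0,"ay":0,"az":0,"jaw":1}
    - {"tx":-26,"ty":32,"tz":0,"ax":0,"ay":0,"az":0,"jaw":1}
    - {"tx":-26,"ty":32,"tz":0,"ax":0,"ay":0,"az":0,"jaw":1}
    - {"tx":-26,"ty":32,"tz":0,"ax":0,"ay":0,"az":0,"jaw":1}
    - {"tx":-26,"ty":32,"tz":0,"ax":0,"ay":0,"az":0,"jaw":1}
    - {"tx":-26,"ty":32,"tz":0,"ax":0,"ay":0,"az":0,"jaw":1}
    - {"tx":-26,"ty":32,"tz":0,"ax":0,"ay":0,"az":0,"jaw":1}

```text
time_s: 2.55
ee_pos: [0.5623, -0.0161, 0.3938]
tcp_rot: [-2.663, -1.662, 0.005]
force: [1.0, -0.7, 0.6]
opening: 0.0853
```

Run:
```python
from rig import arm
from h import *
o=arm.get_obs(); print(o['qpos'].round(3))
to(o,toolR(32,0),[.519,.048,.3],.006)
to(o,toolR(32,45),[.519,.048,.035],.114)
cv2.imwrite("pics/w1.png",arm.grab_frame("wrist")[:,:,::-1])
```

```text
[-0.159  0.37   0.23   1.384 -0.084  1.401  1.187]
target TCP [0.519 0.048 0.306] dworld [-43.3  64.1 -87.8]
 shift in current tool axes mm [ 38.7 -66.7  88. ]  in target axes [ -2.7 -77.3  87.8]  turn [-0.003  0.003  0.558]
target TCP [ 0.5617 -0.0204  0.1156] dworld [  -0.6   -4.2 -278.2]
 shift in current tool axes mm [ -3.6   2.4 278.2]  in target axes [ -2.7 199.1 194.4]  turn [0.761 0.221 0.527]
```

View pics/w1.png

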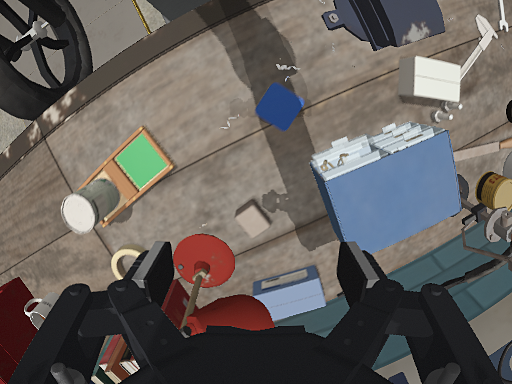

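Call:
move_arm:
  motion:
    - {"tx":0,"ty":0,"tz":0,"ax":0,"ay":0,"az":0.14,"jaw":1}
    - {"tx":0,"ty":0,"tz":0,"ax":0,"ay":0,"az":0.14,"jaw":1}
    - {"tx":0,"ty":0,"tz":0,"ax":0,"ay":0,"az":0.14,"jaw":1}
    - {"tx":0,"ty":0,"tz":0,"ax":0,"ay":0,"az":0.14,"jaw":1}
    - {"tx":0,"ty":0,"tz":0,"ax":0.13,"ay":0,"az":0,"jaw":1}
    - {"tx":0,"ty":0,"tz":0,"ax":0.13,"ay":0,"az":0,"jaw":1}
    - {"tx":0,"ty":0,"tz":0,"ax":0.13,"ay":0,"az":0,"jaw":1}
    - {"tx":0,"ty":0,"tz":0,"ax":0.13,"ay":0,"az":0,"jaw":1}

```text
time_s: 3.4
ee_pos: [0.5624, -0.0145, 0.3949]
tcp_rot: [-2.528, -0.72, 0.196]
force: [-0.6, 0.3, -0.5]
opening: 0.0855
```

Call:
move_arm:
  motion:
    - {"tx":0,"ty":0,"tz":0,"ax":0.13,"ay":0,"az":0,"jaw":1}
    - {"tx":0,"ty":0,"tz":0,"ax":0.13,"ay":0,"az":0,"jaw":1}
    - {"tx":0,"ty":28,"tz":28,"ax":0,"ay":0,"az":0,"jaw":1}
    - {"tx":0,"ty":28,"tz":28,"ax":0,"ay":0,"az":0,"jaw":1}
    - {"tx":0,"ty":28,"tz":28,"ax":0,"ay":0,"az":0,"jaw":1}
    - {"tx":0,"ty":28,"tz":28,"ax":0,"ay":0,"az":0,"jaw":1}
    - {"tx":0,"ty":0,"tz":0,"ax":0,"ay":0,"az":0,"jaw":1}
    - {"tx":0,"ty":0,"tz":0,"ax":0,"ay":0,"az":0,"jaw":1}

```text
time_s: 4.2
ee_pos: [0.5627, -0.015, 0.2373]
tcp_rot: [-2.285, -0.651, 0.271]
force: [-0.4, -0.4, 0.0]
opening: 0.0857
```

Run:
```python
from rig import arm
from h import *
o=arm.get_obs(); print(o['qpos'].round(3),o['ee_pos'])
to(o,toolR(32,45),[.519,.048,.035],.114)
m=arm.camera_model("wrist")
cv2.imwrite("pics/w2.png",arm.grab_frame("wrist")[:,:,::-1])
cv2.imwrite("pics/s2.png",arm.grab_frame("scene")[:,:,::-1])
```

```text
[ 0.182  0.784  0.148  1.326 -0.575  1.692  1.003] [ 0.56267473 -0.01495499  0.23726347]
target TCP [ 0.5617 -0.0204  0.1156] dworld [  -1.    -5.4 -121.7]
 shift in current tool axes mm [-3.4 88.7 83.4]  in target axes [-3.7 88.9 83.1]  turn [ 0.002 -0.    -0.003]
```

View pics/w2.png

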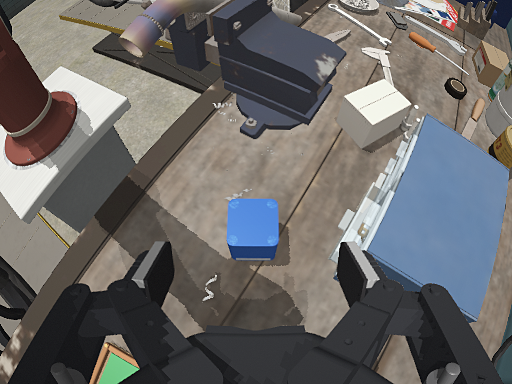

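View pics/s2.png

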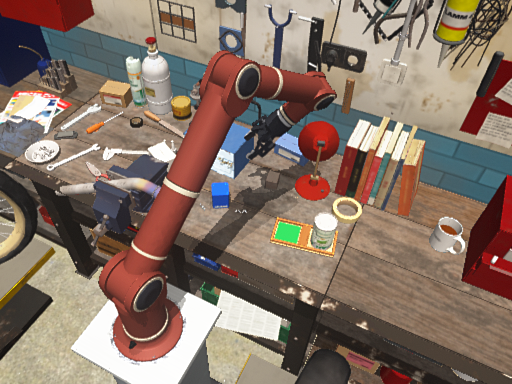

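```bash
cat >> h.py <<'E'
def fray(m,uv):
    K=m['K']; v=np.array([uv[0]-K[0,2],uv[1]-K[1,2]]); r=np.linalg.norm(v); t=r/K[0,0]
    d=np.r_[v/r*np.sin(t),np.cos(t)]; Rm=cv2.Rodrigues(m['rvec'])[0]; return -Rm.T@m['tvec'],Rm.T@d
def fonz(m,uv,z):
    c,d=fray(m,uv); return c+d*(z-c[2])/d[2]
E
python3 - <<'E'
from rig import arm
from h import *
m=arm.camera_model("wrist"); im=cv2.imread("pics/w2.png"); hsv=cv2.cvtColor(im,cv2.COLOR_BGR2HSV)
print(hsv[225,252],hsv[253,252])
b=cv2.inRange(hsv,(100,130,170),(130,255,255)); w=np.zeros_like(b); w[180:270,215:290]=255; b&=w
cs,_=cv2.findContours(b,cv2.RETR_EXTERNAL,cv2.CHAIN_APPROX_NONE); c=max(cs,key=cv2.contourArea)
P=np.array([fonz(m,p[0],.07)[:2] for p in c],np.float32); r=cv2.minAreaRect(P); e=np.diff(cv2.boxPoints(r)[:2],axis=0)[0]
print(cv2.boundingRect(c),r,np.rad2deg(np.arctan2(e[1],e[0]))%90)
E
```

```text
[108 154 223] [109 176 110]
(227, 199, 52, 47) ((0.5219795107841492, 0.04794257879257202), (0.060267623513936996, 0.05852452665567398), 31.9406795501709) 31.940655
```

Call:
move_arm:
  motion:
    - {"tx":-1,"ty":30,"tz":28,"ax":0,"ay":0,"az":0,"jaw":1}
    - {"tx":-1,"ty":30,"tz":28,"ax":0,"ay":0,"az":0,"jaw":1}
    - {"tx":0,"ty":29,"tz":27,"ax":0,"ay":0,"az":0,"jaw":1}
    - {"tx":0,"ty":0,"tz":20,"ax":0,"ay":0,"az":0,"jaw":1}
    - {"tx":0,"ty":0,"tz":20,"ax":0,"ay":0,"az":0,"jaw":1}
    - {"tx":0,"ty":0,"tz":20,"ax":0,"ay":0,"az":0,"jaw":1}
    - {"tx":0,"ty":0,"tz":0,"ax":0,"ay":0,"az":0,"jaw":1}
    - {"tx":0,"ty":0,"tz":0,"ax":0,"ay":0,"az":0,"jaw":1}

```text
time_s: 5.1
ee_pos: [0.5432, 0.0147, 0.0749]
tcp_rot: [-2.288, -0.655, 0.265]
force: [0.3, -0.1, 0.5]
opening: 0.0854
```

Run:
```python
from rig import arm
from h import *
o=arm.get_obs(); print(o['qpos'].round(3),o['ee_pos'])
to(o,toolR(32,45),[.520,.048,.035],.014)
cv2.imwrite("pics/w3.png",arm.grab_frame("wrist")[:,:,::-1])
```

```text
[ 0.156  0.936  0.121  1.519 -0.614  1.374  1.155] [0.54323756 0.01474134 0.07491722]
target TCP [0.5252 0.0396 0.0449] dworld [-18.   24.9 -30. ]
 shift in current tool axes mm [-2.2 -0.8 42.9]  in target axes [-2.1 -0.4 42.9]  turn [ 0.008 -0.003  0.   ]
```

View pics/w3.png

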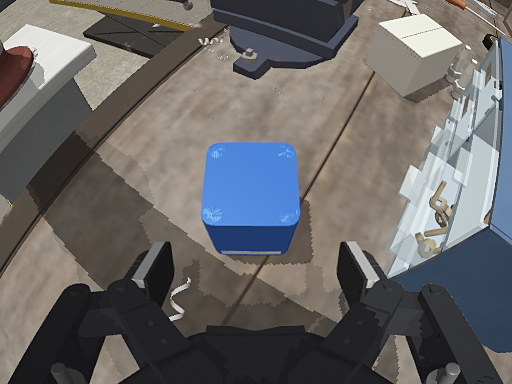

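Call:
move_arm:
  motion:
    - {"tx":-2,"ty":0,"tz":15,"ax":0,"ay":0,"az":0,"jaw":1}
    - {"tx":0,"ty":0,"tz":15,"ax":0,"ay":0,"az":0,"jaw":1}
    - {"tx":0,"ty":0,"tz":12,"ax":0,"ay":0,"az":0,"jaw":1}
    - {"tx":0,"ty":0,"tz":0,"ax":0,"ay":0,"az":0,"jaw":1}
    - {"tx":0,"ty":0,"tz":0,"ax":0,"ay":0,"az":0,"jaw":0.5}
    - {"tx":0,"ty":0,"tz":0,"ax":0,"ay":0,"az":0,"jaw":0.5}
    - {"tx":0,"ty":0,"tz":0,"ax":0,"ay":0,"az":0,"jaw":0.5}
    - {"tx":0,"ty":0,"tz":0,"ax":0,"ay":0,"az":0,"jaw":0.5}
  newtons: 40

```text
time_s: 5.95
ee_pos: [0.5255, 0.0381, 0.0442]
tcp_rot: [-2.289, -0.653, 0.266]
force: [1.6, -2.9, 4.5]
opening: 0.0586
```

Run:
```python
from rig import arm
from h import *
o=arm.get_obs(); print(o['ee_pos'],o['opening'],o['force'])
cv2.imwrite("pics/w4.png",arm.grab_frame("wrist")[:,:,::-1])
```

```text
[0.52551541 0.03806141 0.04419498] 0.058599983443686575 [ 1.58307997 -2.89518697  4.45144681]
```

View pics/w4.png

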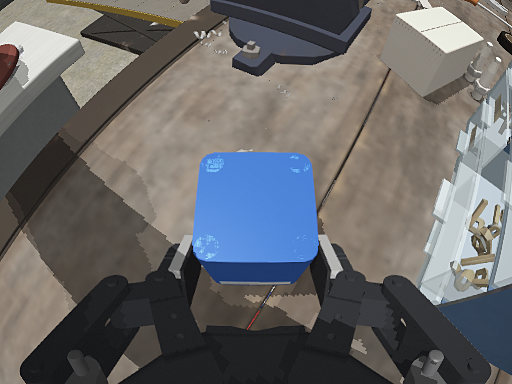

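Call:
move_arm:
  motion:
    - {"tx":0,"ty":-7,"tz":-7,"ax":0,"ay":0,"az":0,"jaw":0.5}
    - {"tx":0,"ty":-14,"tz":-14,"ax":0,"ay":0,"az":0,"jaw":0.5}
    - {"tx":0,"ty":-21,"tz":-21,"ax":0,"ay":0,"az":0,"jaw":0.5}
    - {"tx":-8,"ty":9,"tz":-9,"ax":0,"ay":0,"az":0,"jaw":0.5}
    - {"tx":-16,"ty":18,"tz":-18,"ax":0,"ay":0,"az":0,"jaw":0.5}
    - {"tx":-16,"ty":18,"tz":-18,"ax":0,"ay":0,"az":0,"jaw":0.5}
    - {"tx":-8,"ty":9,"tz":-9,"ax":0,"ay":0,"az":0,"jaw":0.5}
    - {"tx":0,"ty":0,"tz":0,"ax":0,"ay":0,"az":0,"jaw":0.5}
  newtons: 50

```text
time_s: 6.8
ee_pos: [0.5236, -0.0543, 0.1026]
tcp_rot: [-2.291, -0.647, 0.268]
force: [-0.1, -0.7, -2.3]
opening: 0.0583
```

Call:
move_arm:
  motion:
    - {"tx":0,"ty":0,"tz":0,"ax":-0.12,"ay":0,"az":0,"jaw":0.5}
    - {"tx":0,"ty":0,"tz":0,"ax":-0.13,"ay":0,"az":0,"jaw":0.5}
    - {"tx":0,"ty":0,"tz":0,"ax":-0.13,"ay":0,"az":0,"jaw":0.5}
    - {"tx":0,"ty":0,"tz":0,"ax":-0.13,"ay":0,"az":0,"jaw":0.5}
    - {"tx":0,"ty":0,"tz":0,"ax":-0.13,"ay":0,"az":0,"jaw":0.5}
    - {"tx":0,"ty":0,"tz":0,"ax":-0.13,"ay":0,"az":0,"jaw":0.5}
    - {"tx":0,"ty":0,"tz":0,"ax":-0.13,"ay":0,"az":0,"jaw":0.5}
    - {"tx":0,"ty":0,"tz":0,"ax":-0.13,"ay":0,"az":0,"jaw":0.5}

```text
time_s: 7.6
ee_pos: [0.5228, -0.0475, 0.1034]
tcp_rot: [2.788, 0.799, 0.103]
force: [-0.3, 0.3, -2.4]
opening: 0.0589
```

Run:
```python
from rig import arm
from h import *
o=arm.get_obs(); print(o['qpos'].round(3),o['ee_pos'],o['opening'],o['force'])
print(R.from_rotvec(o['tcp_rot']).as_matrix().round(3))
cv2.imwrite("pics/w5.png",arm.grab_frame("wrist")[:,:,::-1])
cv2.imwrite("pics/s5.png",arm.grab_frame("scene")[:,:,::-1])
```

```text
[-0.458  0.617  0.567  2.057 -0.262  0.42   0.79 ] [ 0.52282129 -0.04745442  0.1034289 ] 0.05894756924790339 [-0.26140815  0.28747824 -2.42986607]
[[ 0.848  0.513  0.132]
 [ 0.53  -0.822 -0.209]
 [ 0.002  0.247 -0.969]]
```

View pics/w5.png

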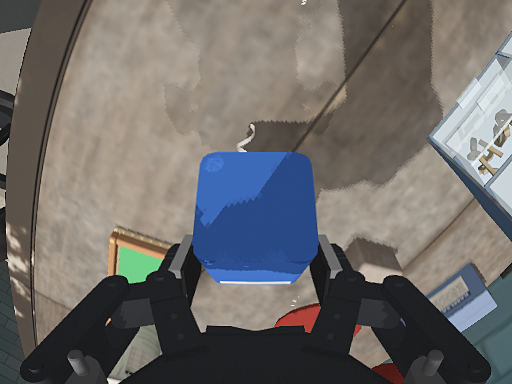

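View pics/s5.png

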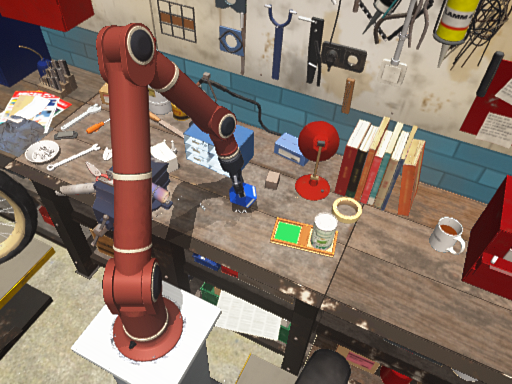

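Call:
move_arm:
  motion:
    - {"tx":0,"ty":0,"tz":0,"ax":-0.1,"ay":0,"az":0,"jaw":0.5}
    - {"tx":0,"ty":0,"tz":0,"ax":-0.1,"ay":0,"az":0,"jaw":0.5}
    - {"tx":0,"ty":0,"tz":0,"ax":-0.1,"ay":0,"az":0,"jaw":0.5}
    - {"tx":0,"ty":0,"tz":0,"ax":0,"ay":0,"az":0,"jaw":0.5}
    - {"tx":0,"ty":0,"tz":0,"ax":0,"ay":0,"az":0,"jaw":0.5}
    - {"tx":0,"ty":0,"tz":0,"ax":0,"ay":0,"az":0,"jaw":0.5}
    - {"tx":0,"ty":0,"tz":0,"ax":0,"ay":0,"az":0,"jaw":0.5}
    - {"tx":0,"ty":0,"tz":0,"ax":0,"ay":0,"az":0,"jaw":0.5}

```text
time_s: 8.5
ee_pos: [0.5242, -0.052, 0.1039]
tcp_rot: [2.508, 0.711, 0.203]
force: [0.7, 0.3, -2.8]
opening: 0.0586
```

Run:
```python
from rig import arm
from h import *
o=arm.get_obs(); print(o['qpos'].round(3),o['ee_pos'],o['opening'],o['force'])
print(R.from_rotvec(o['tcp_rot']).as_matrix().round(3))
```

```text
[-0.781  0.751  0.849  2.181 -0.213  0.174  0.605] [ 0.5241884  -0.05199154  0.10390296] 0.05860689557137712 [ 0.72006619  0.27764679 -2.83306172]
[[ 0.851  0.447  0.275]
 [ 0.525 -0.726 -0.443]
 [ 0.002  0.522 -0.853]]
```

Call:
move_arm:
  motion:
    - {"tx":0,"ty":0,"tz":0,"ax":0,"ay":-0.063,"az":0.102,"jaw":0.5}
    - {"tx":0,"ty":0,"tz":0,"ax":0,"ay":-0.063,"az":0.102,"jaw":0.5}
    - {"tx":0,"ty":0,"tz":0,"ax":0,"ay":-0.063,"az":0.102,"jaw":0.5}
    - {"tx":0,"ty":0,"tz":0,"ax":0,"ay":-0.063,"az":0.102,"jaw":0.5}
    - {"tx":0,"ty":0,"tz":0,"ax":0,"ay":-0.063,"az":0.102,"jaw":0.5}
    - {"tx":0,"ty":0,"tz":0,"ax":0,"ay":0,"az":0,"jaw":0.5}
    - {"tx":0,"ty":0,"tz":0,"ax":0,"ay":0,"az":0,"jaw":0.5}
    - {"tx":0,"ty":0,"tz":0,"ax":0,"ay":0,"az":0,"jaw":0.5}

```text
time_s: 9.3
ee_pos: [0.5229, -0.0511, 0.1033]
tcp_rot: [2.592, -0.055, -0.019]
force: [0.2, 0.5, -2.5]
opening: 0.0581
```

Run:
```python
from rig import arm
from h import *
o=arm.get_obs(); print(o['qpos'].round(3),o['ee_pos'],o['opening'],o['force'])
print(R.from_rotvec(o['tcp_rot']).as_matrix().round(3))
```

```text
[-0.842  0.951  1.063  1.925 -0.384  0.7    0.244] [ 0.52293476 -0.05111503  0.10326428] 0.058147942911671684 [ 0.24331525  0.5403839  -2.46504401]
[[ 0.999 -0.036 -0.025]
 [-0.044 -0.852 -0.522]
 [-0.003  0.522 -0.853]]
```

Call:
move_arm:
  motion:
    - {"tx":0,"ty":0,"tz":0,"ax":-0.06,"ay":0,"az":0,"jaw":0.5}
    - {"tx":0,"ty":0,"tz":0,"ax":-0.06,"ay":0,"az":0,"jaw":0.5}
    - {"tx":0,"ty":0,"tz":0,"ax":-0.06,"ay":0,"az":0,"jaw":0.5}
    - {"tx":0,"ty":0,"tz":0,"ax":-0.055,"ay":0,"az":0,"jaw":0.5}
    - {"tx":0,"ty":0,"tz":0,"ax":0,"ay":0,"az":0,"jaw":0.5}
    - {"tx":0,"ty":0,"tz":0,"ax":0,"ay":0,"az":0,"jaw":0.5}
    - {"tx":0,"ty":0,"tz":0,"ax":0,"ay":0,"az":0,"jaw":0.5}
    - {"tx":0,"ty":0,"tz":0,"ax":0,"ay":0,"az":0,"jaw":0.5}

```text
time_s: 10.1
ee_pos: [0.5238, -0.0514, 0.104]
tcp_rot: [2.357, -0.053, -0.023]
force: [0.4, 0.4, -1.0]
opening: 0.0584
```

Run:
```python
from rig import arm
from h import *
o=arm.get_obs(); print(o['qpos'].round(3),o['ee_pos'],o['opening'],o['force'])
M=R.from_rotvec(o['tcp_rot']).as_matrix();print(M.round(3),np.rad2deg(np.arctan2(M[2,1],-M[2,2])))
cv2.imwrite("pics/s6.png",arm.grab_frame("scene")[:,:,::-1])
im=arm.grab_frame("top")[:,:,::-1];cv2.imwrite("pics/t6.png",im)
```

```text
[-0.961  1.13   1.175  1.898 -0.318  0.736  0.122] [ 0.52376124 -0.05141233  0.10404083] 0.05837343659869409 [ 0.40451444  0.37853321 -1.01383125]
[[ 0.999 -0.031 -0.032]
 [-0.045 -0.707 -0.705]
 [-0.001  0.706 -0.708]] 44.923134605541456
```

View pics/s6.png

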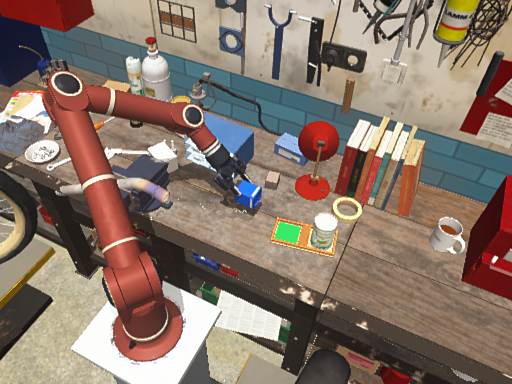

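View pics/t6.png

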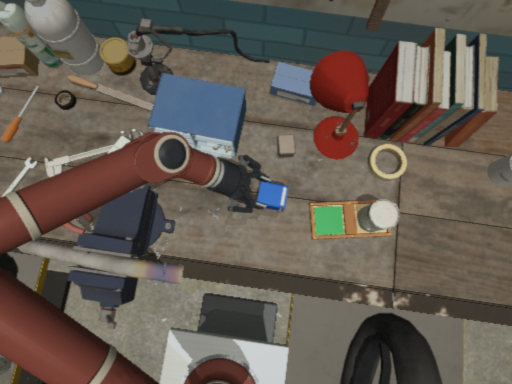

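Call:
move_arm:
  motion:
    - {"tx":0,"ty":-10,"tz":10,"ax":0,"ay":0,"az":0,"jaw":0.5}
    - {"tx":0,"ty":-10,"tz":10,"ax":0,"ay":0,"az":0,"jaw":0.5}
    - {"tx":0,"ty":-10,"tz":10,"ax":0,"ay":0,"az":0,"jaw":0.5}
    - {"tx":0,"ty":-7,"tz":7,"ax":0,"ay":0,"az":0,"jaw":0.5}
    - {"tx":0,"ty":-4,"tz":4,"ax":0,"ay":0,"az":0,"jaw":0.5}
    - {"tx":0,"ty":0,"tz":0,"ax":0,"ay":0,"az":0,"jaw":0.5}
    - {"tx":0,"ty":0,"tz":0,"ax":0,"ay":0,"az":0,"jaw":0.5}
    - {"tx":0,"ty":0,"tz":0,"ax":0,"ay":0,"az":0,"jaw":0.5}

```text
time_s: 11.0
ee_pos: [0.5241, -0.0509, 0.046]
tcp_rot: [2.355, -0.051, -0.022]
force: [-0.2, 0.7, -2.1]
opening: 0.0587
```

Call:
move_arm:
  motion:
    - {"tx":0,"ty":-0.7,"tz":0.7,"ax":0,"ay":0,"az":0,"jaw":0.5}
    - {"tx":0,"ty":-0.7,"tz":0.7,"ax":0,"ay":0,"az":0,"jaw":0.5}
    - {"tx":0,"ty":0,"tz":0,"ax":0,"ay":0,"az":0,"jaw":0.5}
    - {"tx":0,"ty":0,"tz":0,"ax":0,"ay":0,"az":0,"jaw":0.5}
    - {"tx":0,"ty":0,"tz":0,"ax":0,"ay":0,"az":0,"jaw":0.5}
    - {"tx":0,"ty":0,"tz":0,"ax":0,"ay":0,"az":0,"jaw":0.5}
    - {"tx":0,"ty":0,"tz":0,"ax":0,"ay":0,"az":0,"jaw":0.5}
    - {"tx":0,"ty":0,"tz":0,"ax":0,"ay":0,"az":0,"jaw":0.5}

```text
time_s: 11.8
ee_pos: [0.5238, -0.0507, 0.0434]
tcp_rot: [2.356, -0.05, -0.023]
force: [0.2, 0.2, -2.3]
opening: 0.0588
```

Run:
```python
from rig import arm
from h import *
o=arm.get_obs(); print(o['qpos'].round(3),o['ee_pos'],o['opening'],o['force'],o['torque'])
im=arm.grab_frame("wrist")[:,:,::-1];cv2.imwrite("pics/w7.png",im)
im=arm.grab_frame("scene")[:,:,::-1];cv2.imwrite("pics/s7.png",cv2.resize(im[160:240,200:300],(750,600),interpolation=2))
```

```text
[-0.936  1.213  1.098  1.908 -0.379  0.659  0.096] [ 0.52376119 -0.05071805  0.04336587] 0.05883451670141211 [ 0.1518273   0.21407171 -2.26960556] [ 1.1816423  -0.01335499 -0.06404595]
```

View pics/s7.png

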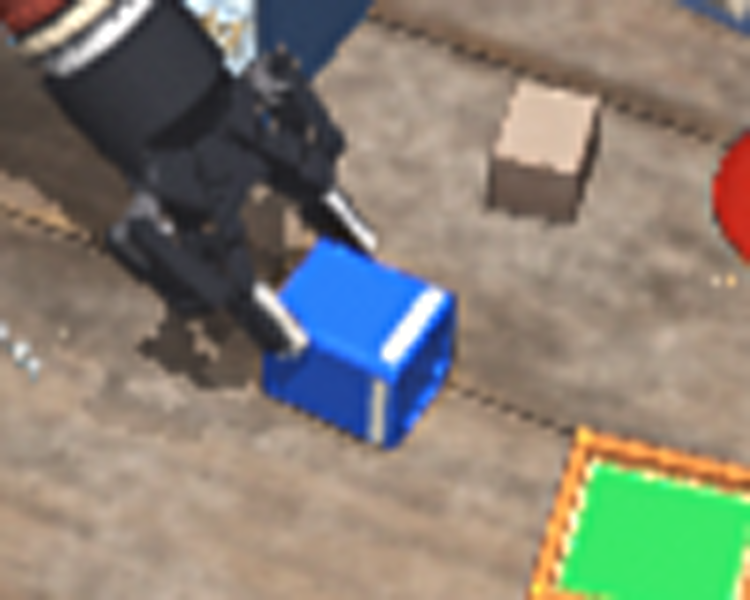

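Call:
move_arm:
  motion:
    - {"tx":0,"ty":-0.7,"tz":0.7,"ax":0,"ay":0,"az":0,"jaw":0.5}
    - {"tx":0,"ty":0,"tz":0,"ax":0,"ay":0,"az":0,"jaw":0.5}
    - {"tx":0,"ty":0,"tz":0,"ax":0,"ay":0,"az":0,"jaw":0.5}
    - {"tx":0,"ty":0,"tz":0,"ax":0,"ay":0,"az":0,"jaw":0.5}
    - {"tx":0,"ty":-0.7,"tz":0.7,"ax":0,"ay":0,"az":0,"jaw":0.5}
    - {"tx":0,"ty":0,"tz":0,"ax":0,"ay":0,"az":0,"jaw":0.5}
    - {"tx":0,"ty":0,"tz":0,"ax":0,"ay":0,"az":0,"jaw":0.5}
    - {"tx":0,"ty":0,"tz":0,"ax":0,"ay":0,"az":0,"jaw":0.5}

```text
time_s: 12.7
ee_pos: [0.524, -0.0508, 0.0425]
tcp_rot: [2.355, -0.05, -0.023]
force: [-1.5, 3.3, 4.9]
opening: 0.0584
```

Call:
move_arm:
  motion:
    - {"tx":0,"ty":0,"tz":0,"ax":0,"ay":0,"az":0,"jaw":0.72}
    - {"tx":0,"ty":0,"tz":0,"ax":0,"ay":0,"az":0,"jaw":0.8}
    - {"tx":0,"ty":0,"tz":0,"ax":0,"ay":0,"az":0,"jaw":0.9}
    - {"tx":0,"ty":0,"tz":0,"ax":0,"ay":0,"az":0,"jaw":1}
    - {"tx":0,"ty":0,"tz":0,"ax":0,"ay":0,"az":0,"jaw":1}
    - {"tx":0,"ty":0,"tz":0,"ax":0,"ay":0,"az":0,"jaw":1}
    - {"tx":0,"ty":0,"tz":0,"ax":0,"ay":0,"az":0,"jaw":1}
    - {"tx":0,"ty":0,"tz":0,"ax":0,"ay":0,"az":0,"jaw":1}

```text
time_s: 13.5
ee_pos: [0.5237, -0.0507, 0.0414]
tcp_rot: [2.356, -0.05, -0.023]
force: [0.2, -1.2, 0.1]
opening: 0.0855
```

Call:
move_arm:
  motion:
    - {"tx":0,"ty":0,"tz":-10,"ax":0,"ay":0,"az":0,"jaw":1}
    - {"tx":0,"ty":0,"tz":-20,"ax":0,"ay":0,"az":0,"jaw":1}
    - {"tx":0,"ty":0,"tz":-30,"ax":0,"ay":0,"az":0,"jaw":1}
    - {"tx":0,"ty":0,"tz":-30,"ax":0,"ay":0,"az":0,"jaw":1}
    - {"tx":0,"ty":20,"tz":-20,"ax":0,"ay":0,"az":0,"jaw":1}
    - {"tx":0,"ty":20,"tz":-20,"ax":0,"ay":0,"az":0,"jaw":1}
    - {"tx":0,"ty":20,"tz":-20,"ax":0,"ay":0,"az":0,"jaw":1}
    - {"tx":0,"ty":10,"tz":-10,"ax":0,"ay":0,"az":0,"jaw":1}

```text
time_s: 14.3
ee_pos: [0.5275, 0.0128, 0.207]
tcp_rot: [2.356, -0.052, -0.019]
force: [-0.8, -0.2, -0.1]
opening: 0.0854
```

Run:
```python
from rig import arm
from h import *
o=arm.get_obs(); print(o['qpos'].round(3),o['ee_pos'],o['opening'],o['force'])
for n in ("wrist","top","scene"): cv2.imwrite(f"pics/{n}8.png",arm.grab_frame(n)[:,:,::-1])
```

```text
[-1.081  1.009  1.271  1.764 -0.187  1.002  0.053] [0.52752093 0.01283172 0.20698002] 0.08541467650167324 [-0.76299631 -0.17901375 -0.13847679]
```

View pics/wrist8.png

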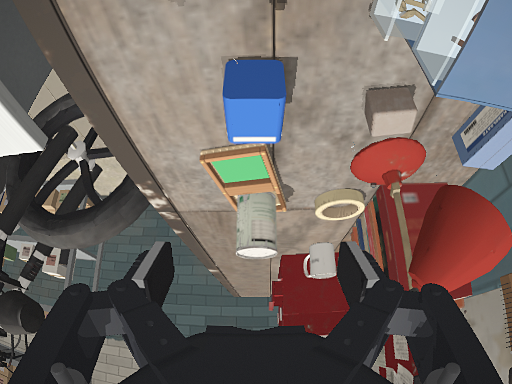

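View pics/top8.png

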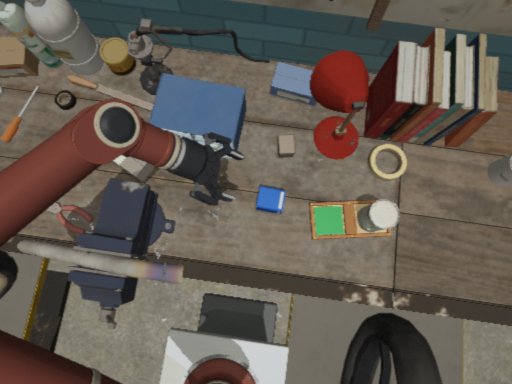

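Run:
```python
from rig import arm
from h import *
m=arm.camera_model("top"); im=cv2.imread("pics/top8.png")
x0,y0=245,175
cv2.imwrite("pics/z8.png",cv2.resize(im[y0:y0+50,x0:x0+50],(600,600),interpolation=0))
hsv=cv2.cvtColor(im,cv2.COLOR_BGR2HSV)
b=cv2.inRange(hsv,(100,120,60),(130,255,255)); w=np.zeros_like(b); w[y0:y0+50,x0:x0+50]=255; b&=w
print(hsv[200,262:290:2].tolist())
cs,_=cv2.findContours(b,cv2.RETR_EXTERNAL,cv2.CHAIN_APPROX_NONE); c=max(cs,key=cv2.contourArea)
P=np.array([onz(m,p[0],.06)[:2] for p in c],np.float32); r=cv2.minAreaRect(P); print(cv2.boundingRect(c),r,cv2.boxPoints(r))
```

```text
[[108, 174, 191], [108, 173, 192], [108, 174, 191], [108, 174, 192], [108, 173, 192], [108, 174, 191], [108, 174, 191], [108, 171, 192], [108, 153, 192], [97, 11, 200], [109, 35, 198], [113, 87, 149], [17, 56, 118], [17, 56, 124]]
(256, 186, 30, 27) ((0.519219160079956, -0.05702032893896103), (0.07023343443870544, 0.06502564251422882), 86.92805480957031) [[ 0.48487115 -0.09034422]
 [ 0.5498034  -0.09382895]
 [ 0.5535672  -0.02369644]
 [ 0.48863494 -0.02021171]]
```

View pics/z8.png

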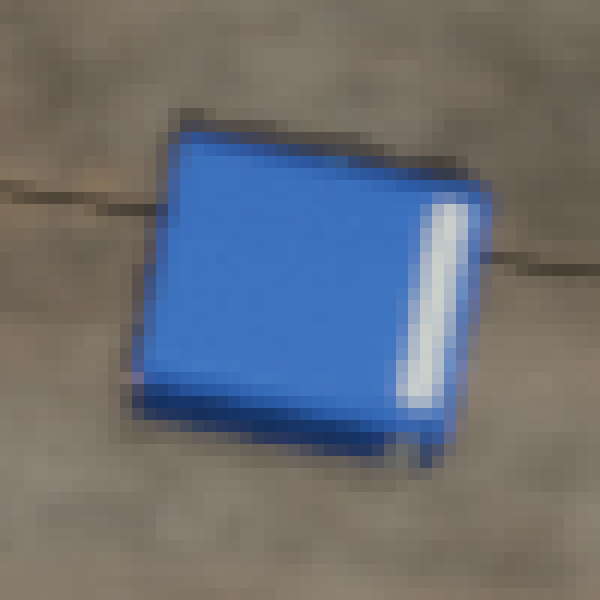

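Run:
```python
from rig import arm
from h import *
m=arm.camera_model("top")
P=[onz(m,p,.06)[:2] for p in [(259.3,185.3),(285.3,190.3),(282,210.6),(256.2,206.6)]]
P=np.array(P); print(P.round(4),P.mean(0).round(4)); d=(P[1]+P[2]-P[0]-P[3])/2; print(np.linalg.norm(d),np.rad2deg(np.arctan2(d[1],d[0])), np.linalg.norm(P[0]-P[3]),np.rad2deg(np.arctan2(*(P[0]-P[3])[::-1])))
o=arm.get_obs()
for t in (45,50): to(o,toolR(-2.6,t),[*P.mean(0),.030],.114)
```

```text
[[ 0.5527 -0.023 ]
 [ 0.5491 -0.0938]
 [ 0.4936 -0.0919]
 [ 0.4944 -0.0229]] [ 0.5225 -0.0579]
0.06990374815104841 -91.85009772606136 0.05827510245771098 -0.10040614676180633
target TCP [ 0.5188 -0.1384  0.1106] dworld [  -8.  -151.8  -93.4]
 shift in current tool axes mm [ -1.4  41.7 173.4]  in target axes [ -1.2 173.5 -41.4]  turn [1.569e+00 1.000e-03 2.000e-03]
target TCP [ 0.5185 -0.1451  0.1033] dworld [  -8.4 -158.5 -100.7]
 shift in current tool axes mm [ -1.4  41.3 183.4]  in target axes [ -1.2 179.2 -56.8]  turn [1.657e+00 1.000e-03 2.000e-03]
```

Call:
move_arm:
  motion:
    - {"tx":0,"ty":0,"tz":0,"ax":0.11,"ay":0,"az":0,"jaw":1}
    - {"tx":0,"ty":0,"tz":0,"ax":0.11,"ay":0,"az":0,"jaw":1}
    - {"tx":0,"ty":0,"tz":0,"ax":0.11,"ay":0,"az":0,"jaw":1}
    - {"tx":0,"ty":0,"tz":0,"ax":0.11,"ay":0,"az":0,"jaw":1}
    - {"tx":0,"ty":0,"tz":0,"ax":0.11,"ay":0,"az":0,"jaw":1}
    - {"tx":0,"ty":0,"tz":0,"ax":0.11,"ay":0,"az":0,"jaw":1}
    - {"tx":0,"ty":0,"tz":0,"ax":0.11,"ay":0,"az":0,"jaw":1}
    - {"tx":0,"ty":0,"tz":0,"ax":0.11,"ay":0,"az":0,"jaw":1}

```text
time_s: 15.25
ee_pos: [0.5263, 0.0138, 0.203]
tcp_rot: [-3.041, 0.065, 0.002]
force: [-0.6, 0.4, 0.1]
opening: 0.0852
```

Call:
move_arm:
  motion:
    - {"tx":0,"ty":0,"tz":0,"ax":0.11,"ay":0,"az":0,"jaw":1}
    - {"tx":0,"ty":0,"tz":0,"ax":0.11,"ay":0,"az":0,"jaw":1}
    - {"tx":0,"ty":0,"tz":0,"ax":0.11,"ay":0,"az":0,"jaw":1}
    - {"tx":0,"ty":0,"tz":0,"ax":0.11,"ay":0,"az":0,"jaw":1}
    - {"tx":0,"ty":0,"tz":0,"ax":0.11,"ay":0,"az":0,"jaw":1}
    - {"tx":0,"ty":0,"tz":0,"ax":0.11,"ay":0,"az":0,"jaw":1}
    - {"tx":0,"ty":0,"tz":0,"ax":0.11,"ay":0,"az":0,"jaw":1}
    - {"tx":0,"ty":0,"tz":0,"ax":0,"ay":0,"az":0,"jaw":1}

```text
time_s: 16.05
ee_pos: [0.5256, 0.0105, 0.2003]
tcp_rot: [-2.276, 0.062, -0.015]
force: [-0.6, -0.5, -0.0]
opening: 0.0852
```

Run:
```python
from rig import arm
from h import *
o=arm.get_obs(); print(o['qpos'].round(3),o['ee_pos'])
to(o,toolR(-2.6,50),[.523,-.0585,.030],.114)
to(o,toolR(-2.6,50),[.523,-.0585,.030],.014)
```

```text
[ 0.058  0.701  0.509  1.835 -1.054  1.453  1.068] [0.52564649 0.01049337 0.20031694]
target TCP [ 0.519  -0.1457  0.1033] dworld [  -6.6 -156.2  -97. ]
 shift in current tool axes mm [  2.1 175.3 -56.1]  in target axes [  0.5 174.8 -57.4]  turn [ 0.008  0.003 -0.01 ]
target TCP [ 0.5225 -0.0692  0.039 ] dworld [  -3.1  -79.7 -161.3]
 shift in current tool axes mm [  2.4 174.5  43.9]  in target axes [  0.5 174.8  42.6]  turn [ 0.008  0.003 -0.01 ]
```

Call:
move_arm:
  motion:
    - {"tx":0,"ty":0,"tz":-28,"ax":0,"ay":0,"az":0,"jaw":1}
    - {"tx":0,"ty":20,"tz":-28,"ax":0,"ay":0,"az":0,"jaw":1}
    - {"tx":0,"ty":35,"tz":0,"ax":0,"ay":0,"az":0,"jaw":1}
    - {"tx":0,"ty":40,"tz":0,"ax":0,"ay":0,"az":0,"jaw":1}
    - {"tx":0,"ty":40,"tz":0,"ax":0,"ay":0,"az":0,"jaw":1}
    - {"tx":1,"ty":40,"tz":0,"ax":0,"ay":0,"az":0,"jaw":1}
    - {"tx":0,"ty":0,"tz":0,"ax":0,"ay":0,"az":0,"jaw":1}
    - {"tx":0,"ty":0,"tz":0,"ax":0,"ay":0,"az":0,"jaw":1}

```text
time_s: 16.85
ee_pos: [0.521, -0.1419, 0.1067]
tcp_rot: [-2.276, 0.05, -0.018]
force: [0.1, 0.8, 1.4]
opening: 0.0854
```

Run:
```python
from rig import arm
from h import *
o=arm.get_obs(); print(o['qpos'].round(3),o['ee_pos'])
to(o,toolR(-2.6,50),[.523,-.0585,.030],.014)
m=arm.camera_model("wrist"); im=arm.grab_frame("wrist")[:,:,::-1]; cv2.imwrite("pics/w9.png",im)
hsv=cv2.cvtColor(np.ascontiguousarray(im),cv2.COLOR_BGR2HSV)
print(hsv[200,256],hsv[240,256])
```

```text
[ 0.315  0.93   0.51   1.663 -0.985  1.532  1.264] [ 0.52096525 -0.14191859  0.10665034]
target TCP [ 0.5225 -0.0692  0.039 ] dworld [  1.5  72.7 -67.7]
 shift in current tool axes mm [-1.3  4.4 99.2]  in target axes [-1.8  5.1 99.2]  turn [ 0.007  0.005 -0.001]
[ 26  19 191] [ 16  45 119]
```

View pics/w9.png

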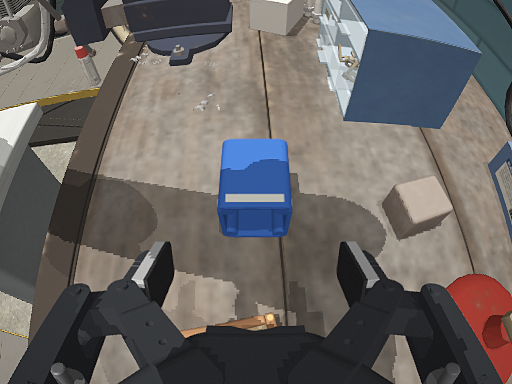

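Call:
move_arm:
  motion:
    - {"tx":-0.5,"ty":2,"tz":20,"ax":0,"ay":0,"az":0,"jaw":1}
    - {"tx":0,"ty":2,"tz":20,"ax":0,"ay":0,"az":0,"jaw":1}
    - {"tx":0,"ty":0,"tz":20,"ax":0,"ay":0,"az":0,"jaw":1}
    - {"tx":0,"ty":0,"tz":12,"ax":0,"ay":0,"az":0,"jaw":1}
    - {"tx":0,"ty":0,"tz":12,"ax":0,"ay":0,"az":0,"jaw":1}
    - {"tx":0,"ty":0,"tz":12,"ax":0,"ay":0,"az":0,"jaw":1}
    - {"tx":0,"ty":0,"tz":0,"ax":0,"ay":0,"az":0,"jaw":1}
    - {"tx":0,"ty":0,"tz":0,"ax":0,"ay":0,"az":0,"jaw":1}

```text
time_s: 17.7
ee_pos: [0.5234, -0.073, 0.042]
tcp_rot: [-2.277, 0.05, -0.021]
force: [-0.7, -0.3, -0.3]
opening: 0.0854
```

Run:
```python
from rig import arm
from h import *
o=arm.get_obs(); print(o['qpos'].round(3),o['ee_pos'],o['force'])
to(o,toolR(-2.6,50),[.523,-.0585,.030],.014)
im=arm.grab_frame("wrist")[:,:,::-1]; cv2.imwrite("pics/w10.png",im)
```

```text
[ 0.235  0.992  0.458  1.782 -1.097  1.385  1.347] [ 0.52344699 -0.07304672  0.04199812] [-0.69874156 -0.28627386 -0.2930955 ]
target TCP [ 0.5225 -0.0692  0.039 ] dworld [-0.9  3.8 -3. ]
 shift in current tool axes mm [-1.1 -0.2  4.8]  in target axes [-1.1 -0.1  4.8]  turn [0.009 0.003 0.   ]
```

View pics/w10.png

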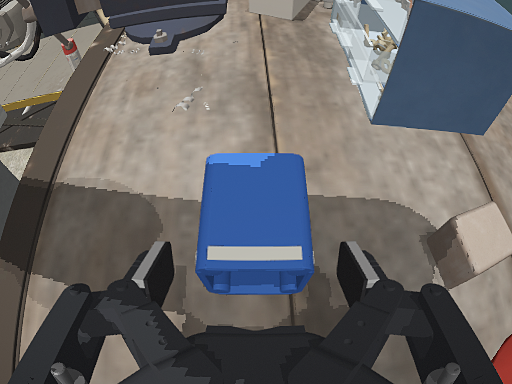

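Call:
move_arm:
  motion:
    - {"tx":0,"ty":0,"tz":4,"ax":0,"ay":0,"az":0,"jaw":1}
    - {"tx":0,"ty":0,"tz":0,"ax":0,"ay":0,"az":0,"jaw":1}
    - {"tx":0,"ty":0,"tz":0,"ax":0,"ay":0,"az":0,"jaw":0.5}
    - {"tx":0,"ty":0,"tz":0,"ax":0,"ay":0,"az":0,"jaw":0.5}
    - {"tx":0,"ty":0,"tz":0,"ax":0,"ay":0,"az":0,"jaw":0.5}
    - {"tx":0,"ty":0,"tz":0,"ax":0,"ay":0,"az":0,"jaw":0.5}
    - {"tx":0,"ty":0,"tz":0,"ax":0,"ay":0,"az":0,"jaw":0.5}
    - {"tx":0,"ty":0,"tz":0,"ax":0,"ay":0,"az":0,"jaw":0.5}
  newtons: 45

```text
time_s: 18.55
ee_pos: [0.5234, -0.0702, 0.0395]
tcp_rot: [-2.277, 0.051, -0.021]
force: [-0.6, -2.4, 2.3]
opening: 0.0589
```

Run:
```python
from rig import arm
from h import *
o=arm.get_obs(); print(o['qpos'].round(3),o['ee_pos'],o['force'],o['opening'])
Rg=R.from_rotvec(o['tcp_rot']); M=Rg.as_matrix(); print(M.round(3), 'tilt',np.rad2deg(np.arctan2(-M[2,1],-M[2,2])))
print('pot centre in tool mm',1000*Rg.inv().apply(np.array([.523,-.0585,.030])-o['ee_pos']))
im=arm.grab_frame("wrist")[:,:,::-1]; cv2.imwrite("pics/w11.png",im)
```

```text
[ 0.232  0.995  0.455  1.786 -1.102  1.38   1.35 ] [ 0.52343083 -0.07020808  0.03953044] [-0.61648693 -2.37375019  2.30191159] 0.058902698509710444
[[ 0.999 -0.03   0.032]
 [-0.044 -0.649  0.76 ]
 [-0.002 -0.76  -0.649]] tilt 49.506148479708834
pot centre in tool mm [-0.92666294 -0.33453582 15.070619  ]
```

View pics/w11.png

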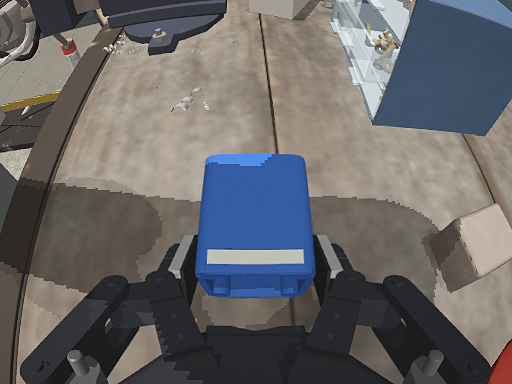

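Call:
move_arm:
  motion:
    - {"tx":0,"ty":-8,"tz":-7,"ax":0,"ay":0,"az":0,"jaw":0.5}
    - {"tx":0,"ty":-15,"tz":-13,"ax":0,"ay":0,"az":0,"jaw":0.5}
    - {"tx":0,"ty":-20,"tz":-17,"ax":0,"ay":0,"az":0,"jaw":0.5}
    - {"tx":0,"ty":-20,"tz":-17,"ax":0,"ay":0,"az":0,"jaw":0.5}
    - {"tx":0,"ty":0,"tz":0,"ax":-0.05,"ay":0,"az":0,"jaw":0.5}
    - {"tx":0,"ty":0,"tz":0,"ax":-0.1,"ay":0,"az":0,"jaw":0.5}
    - {"tx":0,"ty":0,"tz":0,"ax":-0.1,"ay":0,"az":0,"jaw":0.5}
    - {"tx":0,"ty":0,"tz":0,"ax":-0.1,"ay":0,"az":0,"jaw":0.5}

```text
time_s: 19.4
ee_pos: [0.5234, -0.07, 0.1223]
tcp_rot: [-2.631, 0.059, -0.013]
force: [-0.1, 0.6, -2.2]
opening: 0.0585
```

Call:
move_arm:
  motion:
    - {"tx":0,"ty":0,"tz":0,"ax":-0.1,"ay":0,"az":0,"jaw":0.5}
    - {"tx":0,"ty":0,"tz":0,"ax":-0.1,"ay":0,"az":0,"jaw":0.5}
    - {"tx":0,"ty":0,"tz":0,"ax":-0.1,"ay":0,"az":0,"jaw":0.5}
    - {"tx":0,"ty":0,"tz":0,"ax":-0.1,"ay":0,"az":0,"jaw":0.5}
    - {"tx":0,"ty":0,"tz":0,"ax":-0.1,"ay":0,"az":0,"jaw":0.5}
    - {"tx":0,"ty":0,"tz":0,"ax":-0.1,"ay":0,"az":0,"jaw":0.5}
    - {"tx":0,"ty":0,"tz":0,"ax":-0.1,"ay":0,"az":0,"jaw":0.5}
    - {"tx":0,"ty":0,"tz":0,"ax":-0.1,"ay":0,"az":0,"jaw":0.5}

```text
time_s: 20.2
ee_pos: [0.5231, -0.0682, 0.1222]
tcp_rot: [2.855, -0.061, -0.012]
force: [-1.3, 0.4, -3.0]
opening: 0.059
```

Run:
```python
from rig import arm
from h import *
o=arm.get_obs(); print(o['qpos'].round(3),o['ee_pos'],o['force'],o['opening'])
Rg=R.from_rotvec(o['tcp_rot']); M=Rg.as_matrix(); print(M.round(3), 'tilt',np.rad2deg(np.arctan2(-M[2,1],-M[2,2])))
```

```text
[-0.692  0.828  1.062  1.927 -0.609  0.782  0.584] [ 0.52307827 -0.06823977  0.12216827] [-1.27355112  0.36948386 -2.99190736] 0.05896303837413107
[[ 0.999 -0.04  -0.014]
 [-0.043 -0.958 -0.282]
 [-0.002  0.283 -0.959]] tilt -16.414095566166505
```

Call:
move_arm:
  motion:
    - {"tx":0,"ty":0,"tz":0,"ax":-0.1,"ay":0,"az":0,"jaw":0.5}
    - {"tx":0,"ty":0,"tz":0,"ax":-0.1,"ay":0,"az":0,"jaw":0.5}
    - {"tx":0,"ty":0,"tz":0,"ax":-0.1,"ay":0,"az":0,"jaw":0.5}
    - {"tx":0,"ty":0,"tz":0,"ax":-0.1,"ay":0,"az":0,"jaw":0.5}
    - {"tx":0,"ty":0,"tz":0,"ax":-0.02,"ay":0,"az":0,"jaw":0.5}
    - {"tx":0,"ty":0,"tz":0,"ax":0,"ay":0,"az":0,"jaw":0.5}
    - {"tx":0,"ty":0,"tz":0,"ax":0,"ay":0,"az":0,"jaw":0.5}
    - {"tx":0,"ty":0,"tz":0,"ax":0,"ay":0,"az":0,"jaw":0.5}

```text
time_s: 21.0
ee_pos: [0.5233, -0.0712, 0.1232]
tcp_rot: [2.438, -0.057, -0.021]
force: [-0.4, 0.3, -2.3]
opening: 0.0589
```

Run:
```python
from rig import arm
from h import *
o=arm.get_obs(); print(o['qpos'].round(3),o['ee_pos'],o['force'],o['opening'])
Rg=R.from_rotvec(o['tcp_rot']); M=Rg.as_matrix(); print(M.round(3), 'tilt',np.rad2deg(np.arctan2(-M[2,1],-M[2,2])))
c=np.array([-.0009,-.0003,.0151]); 
p=np.array([.494,-.2265,.046+.03])-Rg.apply(c); print('TCP for pot 30 above mat',p,'shift tool mm',1000*Rg.inv().apply(p-o['ee_pos']))
im=arm.grab_frame("wrist")[:,:,::-1]; cv2.imwrite("pics/w12.png",im)
im=arm.grab_frame("scene")[:,:,::-1]; cv2.imwrite("pics/s12.png",im)
```

```text
[-0.928  1.1    1.259  1.914 -0.461  0.755  0.335] [ 0.52328358 -0.07117021  0.12322067] [-0.39948287  0.27195066 -2.33201175] 0.05894536161565207
[[ 0.999 -0.035 -0.03 ]
 [-0.047 -0.762 -0.646]
 [-0.     0.647 -0.763]] tilt -40.29763392565802
TCP for pot 30 above mat [ 0.49534432 -0.21701505  0.08771062] shift tool mm [-21.1166158   89.13834276 122.15043398]
```

View pics/w12.png

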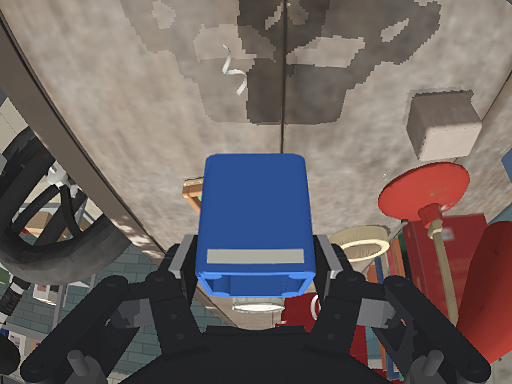

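View pics/s12.png

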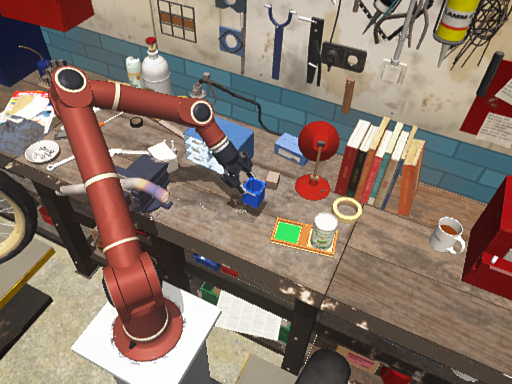

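Call:
move_arm:
  motion:
    - {"tx":-2,"ty":9,"tz":8,"ax":0,"ay":0,"az":0,"jaw":0.5}
    - {"tx":-4,"ty":19,"tz":16,"ax":0,"ay":0,"az":0,"jaw":0.5}
    - {"tx":-4,"ty":19,"tz":16,"ax":0,"ay":0,"az":0,"jaw":0.5}
    - {"tx":-4,"ty":19,"tz":16,"ax":0,"ay":0,"az":0,"jaw":0.5}
    - {"tx":-4,"ty":19,"tz":16,"ax":0,"ay":0,"az":0,"jaw":0.5}
    - {"tx":-2,"ty":18,"tz":15,"ax":0,"ay":0,"az":0,"jaw":0.5}
    - {"tx":-1,"ty":9,"tz":8,"ax":0,"ay":0,"az":0,"jaw":0.5}
    - {"tx":0,"ty":0,"tz":0,"ax":0,"ay":0,"az":0,"jaw":0.5}

```text
time_s: 21.9
ee_pos: [0.4946, -0.2181, 0.1233]
tcp_rot: [2.435, -0.058, -0.023]
force: [-0.2, -0.0, -1.7]
opening: 0.0588
```

```bash
cat > st.py <<'E'
from rig import arm
from h import *
o=arm.get_obs(); print(o['qpos'].round(3),o['ee_pos'],o['force'],o['opening'])
Rg=R.from_rotvec(o['tcp_rot']); M=Rg.as_matrix(); print(M.round(3), 'tilt',np.rad2deg(np.arctan2(-M[2,1],-M[2,2])))
c=np.array([-.0009,-.0003,.0151]); 
print('pot centre',o['ee_pos']+Rg.apply(c))
p=np.array([.494,-.2265,.046])-Rg.apply(c); print('shift to mat, tool mm',1000*Rg.inv().apply(p-o['ee_pos']),'world',1000*(p-o['ee_pos']))
E
python3 st.py
```

```text
[-0.663  1.01   1.181  2.034 -0.455  0.474  0.539] [ 0.49461604 -0.21810764  0.12332336] [-0.23847864 -0.00561192 -1.70954846] 0.058781926608749605
[[ 0.999 -0.036 -0.032]
 [-0.048 -0.76  -0.648]
 [-0.001  0.648 -0.761]] tilt -40.42646327212421
pot centre [ 0.49323847 -0.22761558  0.11163528]
shift to mat, tool mm [  0.79085126 -43.43831705  49.21688269] world [  0.76152778   1.1155804  -65.63527963]
```

Call:
move_arm:
  motion:
    - {"tx":0,"ty":-7,"tz":8,"ax":0,"ay":0,"az":0,"jaw":0.5}
    - {"tx":0,"ty":-10,"tz":11.5,"ax":0,"ay":0,"az":0,"jaw":0.5}
    - {"tx":1,"ty":-10,"tz":11.5,"ax":0,"ay":0,"az":0,"jaw":0.5}
    - {"tx":0,"ty":-7,"tz":8,"ax":0,"ay":0,"az":0,"jaw":0.5}
    - {"tx":0,"ty":-3,"tz":3.5,"ax":0,"ay":0,"az":0,"jaw":0.5}
    - {"tx":0,"ty":0,"tz":0,"ax":0,"ay":0,"az":0,"jaw":0.5}
    - {"tx":0,"ty":0,"tz":0,"ax":0,"ay":0,"az":0,"jaw":0.5}
    - {"tx":0,"ty":0,"tz":0,"ax":0,"ay":0,"az":0,"jaw":0.5}

```text
time_s: 22.7
ee_pos: [0.4975, -0.2155, 0.0669]
tcp_rot: [2.435, -0.053, -0.02]
force: [0.4, -0.6, -2.9]
opening: 0.0586
```

```bash
cat >> st.py <<'E'
import sys
k=sys.argv[1]
a=arm.grab_frame("scene")[:,:,::-1][190:270,240:350]; b=arm.grab_frame("top")[:,:,::-1][160:250,285:405]
cv2.imwrite(f"pics/p{k}.png",np.hstack([cv2.resize(a,(400,291),interpolation=2),cv2.resize(b,(388,291),interpolation=2)]))
E
python3 st.py 1
```

```text
[-0.625  1.08   1.078  2.052 -0.52   0.378  0.524] [ 0.49747136 -0.21547998  0.06692075] [ 0.38629846 -0.56266467 -2.87809103] 0.05863861979070236
[[ 0.999 -0.033 -0.029]
 [-0.043 -0.76  -0.648]
 [-0.001  0.649 -0.761]] tilt -40.457076594499306
pot centre [ 0.4961486  -0.22500126  0.05523719]
shift to mat, tool mm [-2.07547716 -4.78428673  8.06172512] world [-2.14859917 -1.498738   -9.23719237]
```

View pics/p1.png

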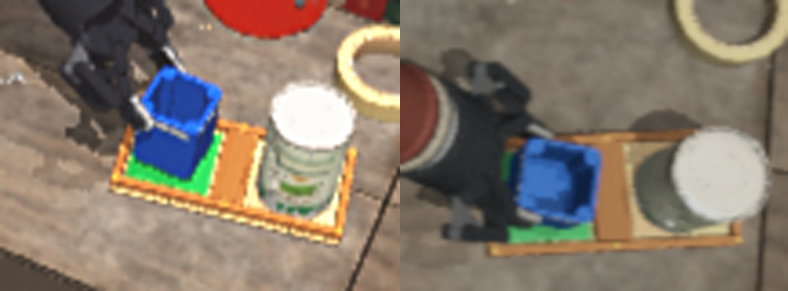

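Call:
move_arm:
  motion:
    - {"tx":-1,"ty":-1,"tz":2,"ax":0,"ay":0,"az":0,"jaw":0.5}
    - {"tx":-1,"ty":-1,"tz":2,"ax":0,"ay":0,"az":0,"jaw":0.5}
    - {"tx":0,"ty":-1.3,"tz":1.5,"ax":0,"ay":0,"az":0,"jaw":0.5}
    - {"tx":0,"ty":0,"tz":0,"ax":0,"ay":0,"az":0,"jaw":0.5}
    - {"tx":0,"ty":-0.7,"tz":0.8,"ax":0,"ay":0,"az":0,"jaw":0.5}
    - {"tx":0,"ty":0,"tz":0,"ax":0,"ay":0,"az":0,"jaw":0.5}
    - {"tx":0,"ty":0,"tz":0,"ax":0,"ay":0,"az":0,"jaw":0.5}
    - {"tx":0,"ty":0,"tz":0,"ax":0,"ay":0,"az":0,"jaw":0.5}

```text
time_s: 23.6
ee_pos: [0.4952, -0.2162, 0.0589]
tcp_rot: [2.435, -0.052, -0.022]
force: [-0.9, -0.7, -2.6]
opening: 0.059
```

Call:
move_arm:
  motion:
    - {"tx":0,"ty":-0.7,"tz":0.8,"ax":0,"ay":0,"az":0,"jaw":0.5}
    - {"tx":0,"ty":0,"tz":0,"ax":0,"ay":0,"az":0,"jaw":0.5}
    - {"tx":0,"ty":0,"tz":0,"ax":0,"ay":0,"az":0,"jaw":0.5}
    - {"tx":0,"ty":0,"tz":0,"ax":0,"ay":0,"az":0,"jaw":0.5}
    - {"tx":0,"ty":0,"tz":0,"ax":0,"ay":0,"az":0,"jaw":0.5}
    - {"tx":0,"ty":0,"tz":0,"ax":0,"ay":0,"az":0,"jaw":0.5}
    - {"tx":0,"ty":0,"tz":0,"ax":0,"ay":0,"az":0,"jaw":0.5}
    - {"tx":0,"ty":0,"tz":0,"ax":0,"ay":0,"az":0,"jaw":0.5}

```text
time_s: 24.4
ee_pos: [0.4951, -0.2161, 0.0578]
tcp_rot: [2.436, -0.052, -0.022]
force: [-0.4, -1.0, -2.7]
opening: 0.0588
```

Predicted contact at z≈0.0577; creep on.

Call:
move_arm:
  motion:
    - {"tx":0,"ty":-0.7,"tz":0.8,"ax":0,"ay":0,"az":0,"jaw":0.5}
    - {"tx":0,"ty":0,"tz":0,"ax":0,"ay":0,"az":0,"jaw":0.5}
    - {"tx":0,"ty":0,"tz":0,"ax":0,"ay":0,"az":0,"jaw":0.5}
    - {"tx":0,"ty":0,"tz":0,"ax":0,"ay":0,"az":0,"jaw":0.5}
    - {"tx":0,"ty":0,"tz":0,"ax":0,"ay":0,"az":0,"jaw":0.5}
    - {"tx":0,"ty":0,"tz":0,"ax":0,"ay":0,"az":0,"jaw":0.5}
    - {"tx":0,"ty":0,"tz":0,"ax":0,"ay":0,"az":0,"jaw":0.5}
    - {"tx":0,"ty":0,"tz":0,"ax":0,"ay":0,"az":0,"jaw":0.5}

```text
time_s: 25.2
ee_pos: [0.4952, -0.2162, 0.0571]
tcp_rot: [2.435, -0.052, -0.021]
force: [-0.8, 2.8, 6.0]
opening: 0.0588
```

```bash
python3 st.py 2
```

```text
[-0.616  1.089  1.058  2.06  -0.531  0.355  0.523] [ 0.49518178 -0.21623637  0.05711125] [-0.75935355  2.8417737   5.96130606] 0.05876338225292132
[[ 0.999 -0.032 -0.029]
 [-0.043 -0.76  -0.648]
 [-0.001  0.649 -0.761]] tilt -40.44641788878494
pot centre [ 0.49385154 -0.22575524  0.04542658]
shift to mat, tool mm [0.17984055 0.93349325 0.04195107] world [ 0.14845979 -0.74475711  0.57341844]
```

View pics/p2.png

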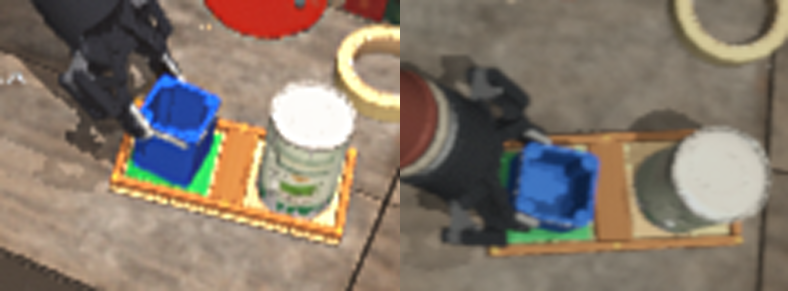

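Call:
move_arm:
  motion:
    - {"tx":0,"ty":0,"tz":0,"ax":0,"ay":0,"az":0,"jaw":0.72}
    - {"tx":0,"ty":0,"tz":0,"ax":0,"ay":0,"az":0,"jaw":0.8}
    - {"tx":0,"ty":0,"tz":0,"ax":0,"ay":0,"az":0,"jaw":0.9}
    - {"tx":0,"ty":0,"tz":0,"ax":0,"ay":0,"az":0,"jaw":1}
    - {"tx":0,"ty":0,"tz":0,"ax":0,"ay":0,"az":0,"jaw":1}
    - {"tx":0,"ty":0,"tz":0,"ax":0,"ay":0,"az":0,"jaw":1}
    - {"tx":0,"ty":0,"tz":0,"ax":0,"ay":0,"az":0,"jaw":1}
    - {"tx":0,"ty":0,"tz":0,"ax":0,"ay":0,"az":0,"jaw":1}

```text
time_s: 26.1
ee_pos: [0.4951, -0.2161, 0.0568]
tcp_rot: [2.436, -0.052, -0.022]
force: [-0.2, -0.6, -0.3]
opening: 0.0859
```

Run:
```python
from rig import arm
import cv2
print(arm.get_obs()['force']); cv2.imwrite("pics/w13.png",arm.grab_frame("wrist")[:,:,::-1])
```

```text
[-0.15467215 -0.55954116 -0.31742059]
```

View pics/w13.png

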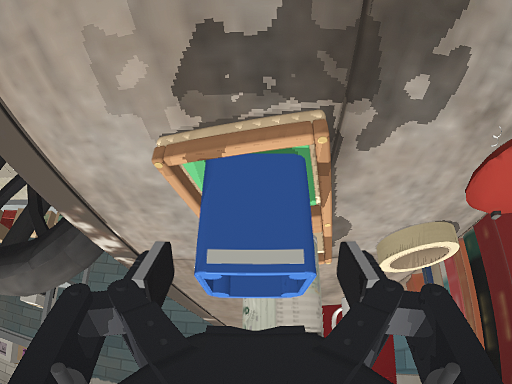

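The pot (u≈205–310) stands inside the bay with both fingers clear of it; I'll retreat along the tool axis.

Call:
move_arm:
  motion:
    - {"tx":0,"ty":0,"tz":-8,"ax":0,"ay":0,"az":0,"jaw":1}
    - {"tx":0,"ty":0,"tz":-15,"ax":0,"ay":0,"az":0,"jaw":1}
    - {"tx":0,"ty":0,"tz":-25,"ax":0,"ay":0,"az":0,"jaw":1}
    - {"tx":0,"ty":0,"tz":-25,"ax":0,"ay":0,"az":0,"jaw":1}
    - {"tx":0,"ty":0,"tz":-25,"ax":0,"ay":0,"az":0,"jaw":1}
    - {"tx":0,"ty":0,"tz":-25,"ax":0,"ay":0,"az":0,"jaw":1}
    - {"tx":0,"ty":0,"tz":-15,"ax":0,"ay":0,"az":0,"jaw":1}
    - {"tx":0,"ty":0,"tz":0,"ax":0,"ay":0,"az":0,"jaw":1}

```text
time_s: 26.95
ee_pos: [0.5007, -0.1252, 0.1632]
tcp_rot: [2.436, -0.049, -0.016]
force: [0.4, -0.6, 0.8]
opening: 0.0857
```

```bash
python3 st.py 3
python3 - <<'E'
from rig import arm
import cv2
cv2.imwrite("pics/t14.png",arm.grab_frame("top")[:,:,::-1])
E
```

```text
[-0.876  0.994  1.281  1.983 -0.377  0.676  0.393] [ 0.50068502 -0.12519429  0.16320645] [ 0.37283963 -0.63881248  0.79120917] 0.0857183550967842
[[ 0.999 -0.031 -0.025]
 [-0.04  -0.761 -0.648]
 [ 0.001  0.648 -0.762]] tilt -40.39771384572359
pot centre [ 0.49942012 -0.13470933  0.15151141]
shift to mat, tool mm [ -1.89713508   1.63363295 139.93317582] world [  -5.42012086  -91.79066852 -105.51140713]
```

View pics/p3.png

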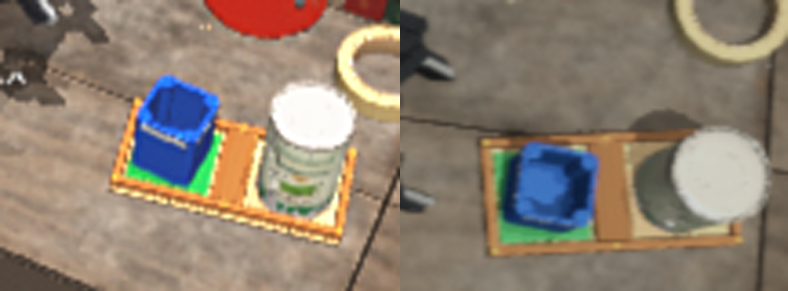

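View pics/t14.png

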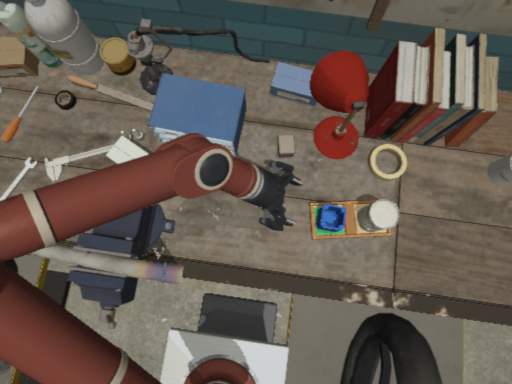

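Run:
```python
from rig import arm
from h import *
m=arm.camera_model("top"); im=cv2.imread("pics/t14.png")
x0,y0=305,195; cv2.imwrite("pics/z14.png",cv2.resize(im[y0:y0+50,x0:x0+50],(600,600),interpolation=0))
q=proj(m,[[.494+sx*.03,-.2258+sy*.03,.081] for sx in(-1,1) for sy in(-1,1)]); print(q, q.mean(0), 12*(q.mean(0)-[x0-.5,y0-.5]))
hsv=cv2.cvtColor(im,cv2.COLOR_BGR2HSV); b=cv2.inRange(hsv,(100,120,40),(130,255,255)); w=np.zeros_like(b); w[y0:y0+50,x0:x0+50]=255; b&=w
cs,_=cv2.findContours(b,cv2.RETR_EXTERNAL,cv2.CHAIN_APPROX_NONE); print(cv2.boundingRect(max(cs,key=cv2.contourArea)))
```

```text
[[344.82192614 229.90335536]
 [321.46049363 226.56315177]
 [346.9065046  206.8729031 ]
 [323.85239997 203.61561949]] [334.26033109 216.73875743] [357.12397302 266.86508918]
(317, 204, 29, 27)
```

View pics/z14.png

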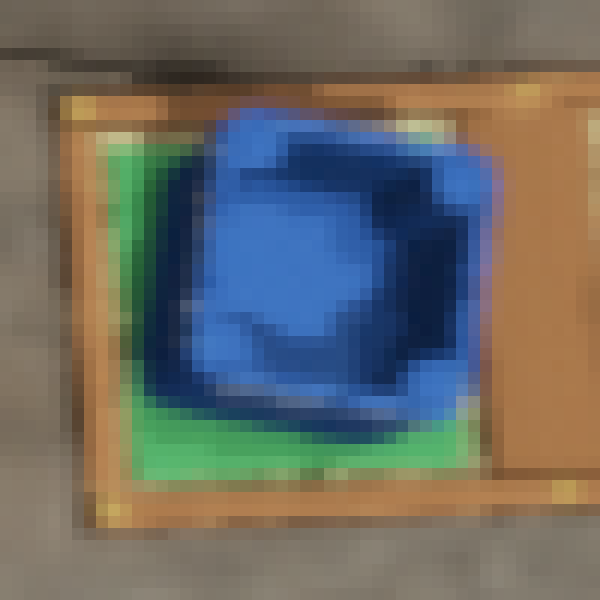

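Run:
```python
from rig import arm
print(arm.get_obs()['dq'].round(3)); print(arm.finish_job())
```

```text
[ 0.014  0.007 -0.005  0.006  0.001  0.001 -0.002]
the job is handed in; nothing more can be done
None
```

I turned the pot over in two moves and handed the job in at about 27 s; no verdict was reported. I laid it on its side on the bench with the mouth toward −y, let go and backed off. Then I took it afresh from the mouth side and stood it mouth-up on the green mat beside the tin.

- **Placing:** From the gripper pose, the pot's middle is about 1 mm from the mat's centre. The last top view puts the rim about 1 px (2–3 mm) off, well inside the 18 mm limit. Contact came about 0.6 mm below the predicted height, as it would if the pot is standing on the mat.
- **Uprightness:** I did not measure the pot's tilt to a figure. The tool turned 90° between grasp and placing, to within about 0.1°, and the last images show it upright.
- **Yaw:** The pot stands about 13° turned from the caddy's sides. I left it so because it kept the wrist away from its joint limits.
- **Other things:** In the last top view the tin, block and tape are where they were. The carton was partly hidden behind the arm, so I checked only its visible part. The gripper was open and about 0.14 m back from the pot, and the force reading was about 1 N, close to its noise.
- **Disagreement between cameras:** The top and scene cameras differed by 3–6 mm in the mat and pot positions. I averaged them and checked the pot again with the wrist camera.

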